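Square up a gel cassette and set it in the casting frame

ROBOT

A 6-joint arm with a two-finger parallel gripper is mounted at the origin on the work surface. World frame = base frame: x ahead of the robot, y to its left, z up, the work surface at z = 0. Lengths are in mm, angles in rad, forces in N, time in s.
With the tool pointing down it reaches from about 425 to 950 mm from the base axis. Payload 14.7 kg.
Tool frame: the origin (TCP) lies at the very end of the fingers, on their centre line; the grasp point (between the pads) lies 19 mm behind it; z points along the fingers, y is the direction in which the jaws open and shut (so a half turn about z gives the same grasp; the last joint's range is limited). The gripper opens to 85 mm and grips with 20 to 120 N. Pads are 22 mm wide; open, the fingers measure 114 mm over their backs; the gripper's body (76 mm by 85 mm) begins 54 mm behind the grasp point. The pads swing forward as they close: fully open they stand 13 mm farther back than shut.
Start: joints at [-1.312, 0.48, 1.596, -0, 1.065, -0.047], TCP at [195.703, -619.833, 231.297] pointing down, gripper open.
Joint ranges: [-2.75, 2.75], [-0.82, 2.05], [0.23, 2.67], [-1.56, 4.7], [0.09, 2.69], [-2.92, 2.92]. Speed limits (rad/s): [1.89, 1.89, 2.39, 3.01, 3.01, 3.01].

INTERFACE

Orientations are given as a 3x3 rotation matrix whose columns are the frame's x, y, z axes.
In Python, from station import r gives the robot as it stands.
- The arm moves only by the tool play_rows, never from a script. Its argument "rows" is a list of rows, each a list of 7 numbers: the shift along the tool's x, y, z in cm, then the turn, a rotation vector about the tool's x, y, z in rad, then the opening, from 0 (shut) to 1 (fully open). In form: [[dx, dy, dz, ax, ay, az, jaw], ...]. A call has 1 to 10 rows; each row is the pose to reach, as a shift and turn from the pose commanded when the call began, along the tool's axes at that moment; what a row does not reach only later rows make up. A row lasts 1/8 s, in which the tool goes at most 62.5 mm and 10.7 degrees, less where a joint would pass 70% of its speed; a pose out of reach is approached as far as the arm can. A call with a gripper value outside its range is refused whole. The fingers move at their own pace and stop on an object; "force" is the grip in N (left out, the last holds). Time passes only in rows, so rows that repeat a pose let the fingers close. It gives the time, the measured TCP pose, the force and the opening at its end, in the units of the state.
- r.read_state(): the state, without advancing time (a new reading comes with each control period).
- r.grab_frame(name): name is "side" or "top"; returns a dict with "img" (420x560x3 uint8, blue, green, red), "mtx" (3x3 intrinsics, pixels), "D" ([k1, k2, p1, p2, k3] as OpenCV has them; the pictures are not rectified), "R" (3x3) and "t" (3): a world point X has camera coordinates R X + t. Camera axes: x right, y down, z forward; pixel columns grow to the right and rows downward; lengths in mm; the calibration is good to about 2 mm. A picture is of the moment at which its call begins. There is no depth.
- r.hand_in(): hands the job in, once; it reports no verdict.
Trained networks look in a picture, given as the dict that the camera call returned (one of the last four; its "shot" number tells which), for a name from the list of things; names that differ only in an ending like _2 or _b are one class to them, and where a whole thing is asked for, a point or a joint stands for the part that bears it (a point fixed in the world has none). Each returns a list of dicts, best first, with "confidence" (0 to 1); they miss things now and then, are a little off and sometimes report something else, mostly with a low value. They report only what shows in the picture. A call takes as long as a camera call. They do not tell look-alikes from the thing itself.
- r.cut_out(picture, name): "pixels" (420x560 bool, what is visible of it).
- r.spot_point(picture, name): "xyz" ([x, y, z] in mm, in world coordinates, good to about 4 mm: a listed point, or the origin of a listed thing).
The state is a dict: "time": time; "q": joint angles; "joint_velocities": joint speeds; "joint_torque": joint torques, N m; "ee_pos": TCP position; "ee_rot": TCP orientation; "wrist_force": force on the tool from outside, world axes, zero at the start; "wrist_torque": the same for the moment, N m; "finger_gap": opening from 0.0 (shut) to 1.0 (fully open).
Only numpy, scipy, OpenCV 4.12 (cv2) and the standard library are available. Lean on these libraries where they do the work, as an engineer would, in place of code of your own. Each camera call takes 0.05 s, during which the arm holds its last target.

TASK

Square up the two gel plates on the black assembly board: slide the glass plate and the white ceramic plate lying on it into the corner of the metal stops, so that both rest against the end stop and the side stops and are flush with each other. Then lift the two together as one cassette, lay it flat in the blue casting frame between the grey side cheeks, pushed down fully home against the black rubber seal at the frame's foot, and let go. Leave the tube rack, spray bottle, tip box and comb where they are.

Things in the scene. Friction and masses are not known exactly. Their poses are not given: they have to be found in the camera images.
- board: Black assembly board, fixed: slab 210 (x) x 170 (y) x 10 mm, origin at the centre of its underside, z up. 14 mm high aluminium stops on it form a corner. Squared up there, the plates' centres are at x = 20 (glass) and x = 27.5 mm (ceramic), both at y = 13 mm and parallel to the board's x axis.
- corner (a point): Inner corner of the board's stops, on its upper face (board x = 80, y = 45 mm), board axes. The end stop's face lies at x = 0 here (from y = -85 to -7 mm) and stops motion to +x. Two side stops, 12 mm thick, have faces at y = 0 (x = -20 to -4 and -118 to -104 mm) and stop motion to +y; the 84 mm between them is free for a finger. Stop tops are 14 mm above this point.
- frame: Blue casting frame lying on its back, fixed: back plate 190 (x) x 124 (y) x 10 mm, upper face at z = 10 mm; origin on the underside, midway between the cheeks, z up. Foot bar, 34 mm high, at the +x end. Seated home, the plates' centres are at x = 10 (glass) and x = 17.5 mm (ceramic), y = 0 within 4 mm.
- seal (a point): Middle of the black rubber seal's face, on the back plate's upper face (frame x = 70, y = 0 mm), frame axes; stops motion to +x. Seal 14 mm high. Grey cheeks, 14 mm high, inner faces at y = +36 and -36 mm: lower pair x = -20 to 4, upper pair x = -165 to -93 mm; orange cams on the upper pair reach 25 mm up (x = -137 to -99, |y| 38 to 52 mm). The 73 mm between the pairs is open for fingers.
- glass_mid (a point): Centre (3 mm above the underside) of the loose glass plate, greenish clear, 120 (x) x 64 (y) x 6 mm thick including a blue strip, 8 mm wide, 1.5 mm high, bonded on top along each long side; 90 g. Its x axis points to its bottom end, which goes against the end stop and later the seal; z up. Starts askew on the board, short of all stops. Slides easily.
- ceramic_mid (a point): Centre (2.5 mm above the underside) of the loose white ceramic plate, 105 (x) x 64 (y) x 5 mm, 120 g, lying on the glass plate's strips; x axis to its bottom end, z up. With bottom ends (+x) flush it is centred 7.5 mm to +x of the glass plate's centre and leaves a 15 mm ledge of glass at the other end. Starts slightly askew, its bottom end 7 to 14 mm short of the glass's.
- rack: Bystander: green tube rack, 68 (x) x 215 (y) mm, 40 mm high over the tubes; origin at the centre of its underside.
- bottle: Bystander: blue spray bottle with white spray head, 70 mm diameter, 195 mm high; origin at the centre of its underside.
- tipbox: Bystander: clear and grey pipette tip box, 122 (x) x 84 (y) x 59 mm; origin at the centre of its underside.
- comb: Bystander: white gel comb lying flat, 34 (x) x 84 (y) x 8 mm; origin under its back bar.
Not all that is in view belongs to the job. What is shaped like the part that bears glass_mid but yellow is not meant.

How it is judged (in metres and radians):
On the way, in this order (a step that is already met when the one before it is completed fails the run):
1. both plates lie in the corner of the board's stops, flush with each other: each within 2.5 mm of the end stop and the side stops and parallel to them within 2 degrees (x of glass_mid in the frame of board between 0.0175 and 0.0225 m and y of glass_mid in the frame of board between 0.0105 and 0.0155 m and x of ceramic_mid in the frame of board between 0.025 and 0.03 m and y of ceramic_mid in the frame of board between 0.0105 and 0.0155 m and z of glass_mid in the frame of board below 0.016 m and z of ceramic_mid in the frame of board below 0.0215 m and angle between the x axis of each of glass_mid, ceramic_mid and the x axis of board, either way round below 0.035 rad), for 0.2 s.
2. the two plates are lifted together, more than 20 mm above where they lay, still flush within 3 mm (height (world z) of glass_mid above 0.033 m and height (world z) of ceramic_mid above 0.0385 m and x of ceramic_mid in the frame of glass_mid between 0.0045 and 0.0105 m and y of ceramic_mid in the frame of glass_mid between -0.003 and 0.003 m), for 0.1 s.
At the end, for the whole second after the job is handed in: Both plates lie flat and at rest in the casting frame between the cheeks, the ceramic on the glass, their bottom ends within 2.5 mm of the rubber seal, their long sides flush within 3 mm, released (x of glass_mid in the frame of frame between 0.0075 and 0.012 m and x of ceramic_mid in the frame of frame between 0.015 and 0.0195 m and y of glass_mid in the frame of frame between -0.005 and 0.005 m and y of ceramic_mid in the frame of glass_mid between -0.003 and 0.003 m and z of glass_mid in the frame of frame below 0.0145 m and z of ceramic_mid in the frame of frame below 0.02 m and angle between the x axis of glass_mid and the x axis of frame, either way round below 0.1 rad and angle between the x axis of ceramic_mid and the x axis of glass_mid, either way round below 0.05 rad and linear speed of each of glass, ceramic below 0.01 m/s); the robot touches nothing.
It fails at once if a plate is tipped over or dropped on edge (tilted more than 35 degrees) (angle between any of glass_mid, ceramic_mid's own z axis and vertical above 0.61 rad).
It fails at once if the tube rack, spray bottle, tip box or comb is moved more than 30 mm (distance of any of rack, bottle, tipbox, comb from where it was at the start of the episode above 0.03 m).
It also fails if it takes over 66 s, if anything falls off the work surface, if the arm or the gripper's body presses on something with over 40 N, if the wrist force passes 120 N, or if a joint passes its speed limit or range.

## Working session

There is one attempt and no reset: what is moved stays moved. The work goes in short steps, Python scripts to look and compute and a tool call to move; the robot and the scene stay as the last step left them, time stands still between calls to the robot, and variables do not carry over. Pictures are saved under pics/ and viewed, and the job is handed in when it is done.

Besides the shell and the picture viewer there is one more tool, called after "Emit:" by a JSON object that holds its "name" and its "arguments". play_rows: Moves the arm, as the interface text tells. Its arguments: {"type":"object","properties":{"rows":{"type":"array"},"force":{"type":"number"}},"required":["rows"]}

```bash
ls; mkdir -p pics; python3 - <<'E'
from station import r
import cv2
s=r.read_state(); print(s)
for n in ("side","top"):
    f=r.grab_frame(n); cv2.imwrite(f"pics/{n}0.png",f["img"]); print(n,f["mtx"],f["D"],f["R"],f["t"],f["shot"])
E
```

```text
pics
{'time': 0.0, 'q': array([-1.31163051e+00,  4.80856955e-01,  1.59687109e+00,  3.28126123e-05,
        1.06510348e+00, -4.65856020e-02]), 'joint_velocities': array([ 0.00018911,  0.00106617,  0.00105424, -0.00030964,  0.00025971,
        0.00025311]), 'joint_torque': array([-5.26761960e-04, -9.50640106e+01, -4.30183053e+01, -9.92858327e-05,
        1.22586740e-02,  5.06530156e-06]), 'ee_pos': array([ 195.58900541, -619.43960761,  230.65713071]), 'ee_rot': array([[ 9.53625839e-01,  3.00994477e-01, -2.89743379e-04],
       [ 3.00994605e-01, -9.53625082e-01,  1.20485304e-03],
       [ 8.63475569e-05, -1.23619018e-03, -9.99999232e-01]]), 'wrist_force': array([-0.2279634 , -0.62122313,  0.21487428]), 'wrist_torque': array([ 0.0096688 , -0.00632737, -0.02843073]), 'finger_gap': 0.998228507704788}
side [[465.04975959   0.         271.69976168]
 [  0.         465.04975959 213.00346966]
 [  0.           0.           1.        ]] [-0.15241752  0.          0.          0.          0.        ] [[-0.91999598 -0.39191579  0.00306828]
 [-0.2768969   0.64441656 -0.71278005]
 [ 0.27737251 -0.65660438 -0.70138091]] [ 544.31259866  184.12579392 1313.98788441] 1
top [[440.36801954   0.         269.80573725]
 [  0.         440.36801954 209.18468486]
 [  0.           0.           1.        ]] [-0.11929844  0.          0.          0.          0.        ] [[-0.01727364 -0.9997093  -0.01682079]
 [-0.99417945  0.01896254 -0.10605491]
 [ 0.10634304  0.01489093 -0.99421799]] [  27.09603991  556.33195679 1155.97163943] 2
```

View pics/side0.png

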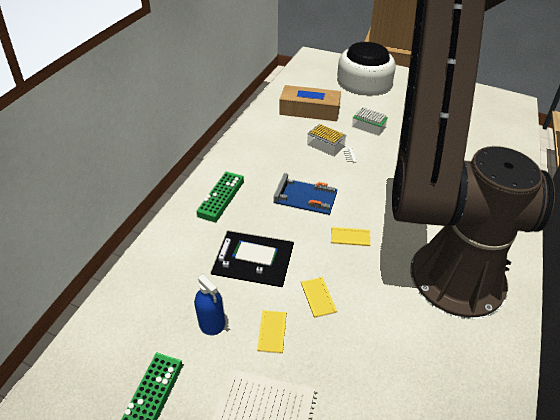

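View pics/top0.png

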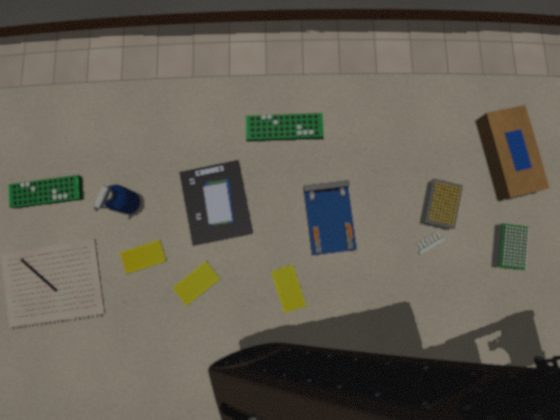

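The side view shows the board with the white plate at (255,252) and the frame at (306,195). Three yellow look-alike plates are at (350,237), (318,297) and (272,330). In the top view the board is at (216,202), the frame at (330,217), and the yellow plates at (143,257), (196,283) and (289,288).

```bash
cat > h.py <<'E'
from station import r
import cv2, numpy as np
def proj(f,X):
    X=np.atleast_2d(np.array(X,float)); rv,_=cv2.Rodrigues(f["R"])
    return cv2.projectPoints(X,rv,np.array(f["t"],float),f["mtx"],np.array(f["D"]))[0].reshape(-1,2)
def unproj(f,uv,z):
    uv=np.array(uv,float).reshape(-1,1,2)
    n=cv2.undistortPoints(uv,f["mtx"],np.array(f["D"])).reshape(-1,2)
    d=np.c_[n,np.ones(len(n))]@f["R"]; c=-f["R"].T@np.array(f["t"])
    return c+d*((z-c[2])/d[:,2])[:,None]
E
python3 - <<'E'
from h import *
np.set_printoptions(precision=1,suppress=True)
for n in ("side","top"):
    f=r.grab_frame(n)
    for k in "board corner frame seal glass_mid ceramic_mid rack bottle tipbox comb".split():
        print(n,k,[(np.array(d["xyz"]),round(d["confidence"],2), proj(f,d["xyz"])[0]) for d in r.spot_point(f,k)][:4])
    b=(200,225,310,290) if n=="side" else (170,150,260,250)
    c=f["img"][b[1]:b[3],b[0]:b[2]]; cv2.imwrite(f"pics/{n}_b.png",cv2.resize(c,None,fx=6,fy=6,interpolation=cv2.INTER_CUBIC))
    b=(265,165,345,220) if n=="side" else (295,170,365,260)
    c=f["img"][b[1]:b[3],b[0]:b[2]]; cv2.imwrite(f"pics/{n}_f.png",cv2.resize(c,None,fx=6,fy=6,interpolation=cv2.INTER_CUBIC))
E
```

```text
side board [(array([583.3, 163.9,   0.6]), 0.75, array([252.5, 256.4]))]
side corner [(array([655. , 228.3,  14.6]), 0.86, array([220.4, 261.4]))]
side frame [(array([ 536.3, -146.2,   -1.7]), 0.79, array([303.9, 195.9]))]
side seal [(array([ 609.8, -134.1,    7.2]), 0.71, array([282.3, 190.4]))]
side glass_mid [(array([360.8, 224.5,   3.4]), 0.91, array([317.2, 295.8])), (array([432.7, 376.5,   5. ]), 0.8, array([271.2, 331. ]))]
side ceramic_mid [(array([574.1, 156.5,  21.1]), 0.63, array([256.2, 251. ]))]
side rack [(array([788.6, -26. ,  -0.8]), 0.71, array([220.5, 197.9]))]
side bottle [(array([586.5, 410.7,   2.1]), 0.61, array([212.1, 321.7]))]
side tipbox [(array([ 560.4, -447.5,    1. ]), 0.57, array([325.3, 144.7]))]
side comb [(array([ 444.8, -428.4,   -2.1]), 0.61, array([353. , 155.7])), (array([653.4, 225.9,  13.8]), 0.16, array([221.3, 261.2]))]
top board [(array([579.8, 166.2,  -1.9]), 0.88, array([216.2, 203.2]))]
top corner [(array([656. , 224.2,   9. ]), 0.63, array([194.9, 175.9]))]
top frame [(array([ 540.4, -143.5,    2.4]), 0.77, array([328.4, 215. ]))]
top seal [(array([ 609.9, -136.3,   10.5]), 0.92, array([325.3, 189.7]))]
top glass_mid [(array([359. , 223.6,   3.6]), 0.95, array([195.6, 283.6])), (array([430.1, 372.7,   7.7]), 0.82, array([141.7, 258.2])), (array([578.4, 153.1,  16.3]), 0.58, array([220. , 202.8]))]
top ceramic_mid [(array([579.7, 156.7,  19.8]), 0.86, array([218.6, 202.2]))]
top rack [(array([786.8, -22.5,   0. ]), 0.96, array([282.5, 129.1]))]
top bottle [(array([582.9, 414.6,   1.4]), 0.83, array([128.5, 203.7])), (array([ 452.1, -426.4,   -2.7]), 0.71, array([430.5, 244.9]))]
top tipbox [(array([ 559.8, -444.8,   -0.1]), 0.7, array([435.2, 206.1]))]
top comb [(array([ 450.4, -427.8,   -0.8]), 0.52, array([431.2, 245.5])), (array([580.2, 160.5,  20.7]), 0.42, array([217.1, 202. ]))]
```

View pics/top_b.png

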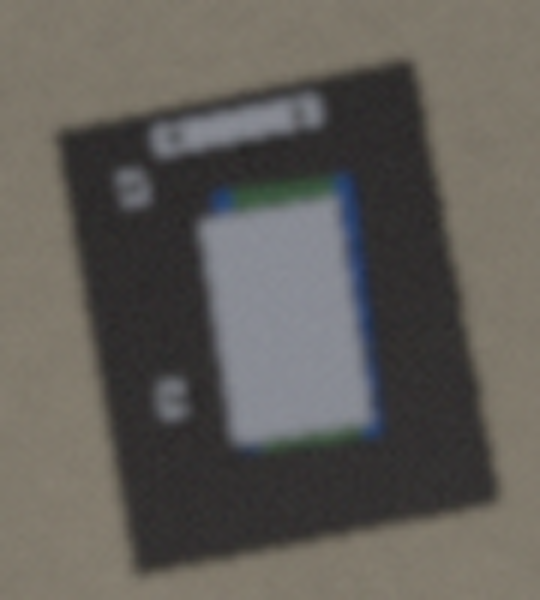

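View pics/side_b.png

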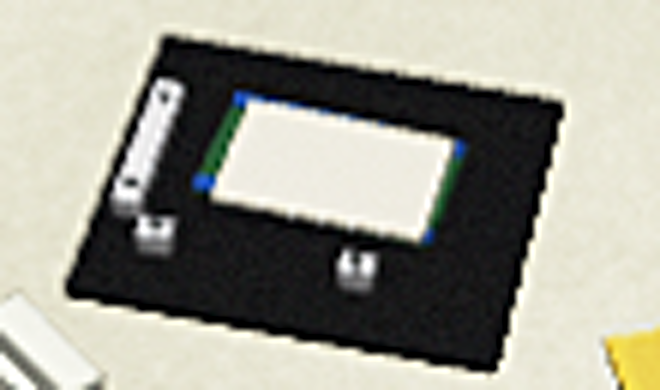

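View pics/top_f.png

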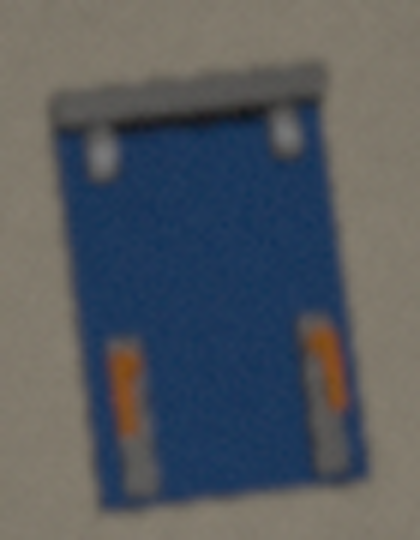

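View pics/side_f.png

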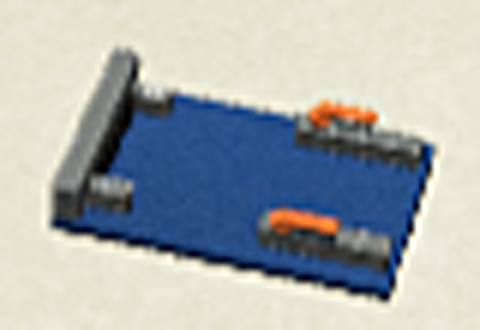

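```bash
cat > fit.py <<'E'
from h import *
from scipy.optimize import minimize
def box(x0,x1,y0,y1,z0,z1): return np.array([[x,y,z] for x in(x0,x1) for y in(y0,y1) for z in(z0,z1)],float)
def place(P,p,z):
    c,s=np.cos(p[2]),np.sin(p[2]); return np.c_[p[0]+c*P[:,0]-s*P[:,1],p[1]+s*P[:,0]+c*P[:,1],P[:,2]+z]
S=8
def sil(f,P,roi):
    u=proj(f,P); h=cv2.convexHull(u.astype(np.float32)).reshape(-1,2)
    m=np.zeros(((roi[3]-roi[1])*S,(roi[2]-roi[0])*S),np.uint8)
    q=((h+0.5-np.array(roi[:2]))*S-0.5)
    cv2.fillConvexPoly(m,np.round(q*16).astype(np.int32),255,cv2.LINE_AA,4)
    return cv2.resize(m,None,fx=1/S,fy=1/S,interpolation=cv2.INTER_AREA)/255.
def fit(f,soft,P,z,p0,roi):
    g=lambda p:((sil(f,place(P,[p[0],p[1],p[2]/100],z),roi)-soft)**2).sum()
    b=None
    for d in (4,2,1):
        x0=np.array([p0[0],p0[1],p0[2]*100]) if b is None else b.x
        b=minimize(g,x0,method="Nelder-Mead",options=dict(initial_simplex=np.array([x0,x0+[d,0,0],x0+[0,d,0],x0+[0,0,2*d]]),xatol=.02,fatol=.001))
    return np.array([b.x[0],b.x[1],b.x[2]/100]),b.fun
def hullmask(m):
    n,l,st,_=cv2.connectedComponentsWithStats(m.astype(np.uint8)); k=1+np.argmax(st[1:,4])
    c=cv2.findContours((l==k).astype(np.uint8),cv2.RETR_EXTERNAL,cv2.CHAIN_APPROX_NONE)[0][0]
    o=np.zeros(m.shape,np.uint8); cv2.fillConvexPoly(o,cv2.convexHull(c),1); return o
BOARD=box(-105,105,-85,85,0,10); CER=box(-52.5,52.5,-32,32,-2.5,2.5); GLA=box(-60,60,-32,32,-3,3)
ROI={"side":(195,215,320,300),"top":(165,145,265,255)}
E
python3 - <<'E'
from fit import *
np.set_printoptions(precision=3,suppress=True)
for n in ("side","top"):
    f=r.grab_frame(n); roi=ROI[n]
    im=f["img"][roi[1]:roi[3],roi[0]:roi[2]].astype(float); g=im.mean(2)
    print(n,[np.percentile(g,q) for q in (2,10,30,60,90)])
    hsv=cv2.cvtColor(im.astype(np.uint8),cv2.COLOR_BGR2HSV)
    dark=g<(120 if n=="side" else 85)
    hm=hullmask(dark)
    bp,e=fit(f,hm.astype(float),BOARD,0,[580,165,0.18],roi); print("board",bp,e,hm.sum())
    # ceramic: white inside board
    core=cv2.erode(hm,np.ones((3,3)))
    wm=(hsv[...,1]<70)&(g>(130 if n=="side" else 95))&(core>0)
    # keep largest component
    k,l,st,_=cv2.connectedComponentsWithStats(wm.astype(np.uint8),connectivity=4); i=1+np.argmax(st[1:,4]); cm=(l==i)
    cp,e=fit(f,cm.astype(float),CER,18.5,[578,157,0.14],roi); print("cer",cp,e,cm.sum())
    bl=((hsv[...,1]>110)&(hsv[...,2]>50)&(core>0)); pm=hullmask((bl|cm).astype(np.uint8))
    gm=lambda p:((np.maximum(sil(f,place(GLA,[p[0],p[1],p[2]/100],13),roi),sil(f,place(CER,cp,18.5),roi))-pm)**2).sum()
    x0=np.array([578,155,12.]); 
    for d in (4,2,1):
        b=minimize(gm,x0,method="Nelder-Mead",options=dict(initial_simplex=np.array([x0,x0+[d,0,0],x0+[0,d,0],x0+[0,0,2*d]]))); x0=b.x
    gp=np.array([x0[0],x0[1],x0[2]/100]); print("glass",gp,b.fun,pm.sum(),bl.sum())
    R=lambda a:np.array([[np.cos(a),-np.sin(a)],[np.sin(a),np.cos(a)]])
    print(" in board: cer",R(bp[2]).T@(cp[:2]-bp[:2]),np.degrees(cp[2]-bp[2])," glass",R(bp[2]).T@(gp[:2]-bp[:2]),np.degrees(gp[2]-bp[2]))
    o=cv2.resize(f["img"][roi[1]:roi[3],roi[0]:roi[2]],None,fx=6,fy=6,interpolation=cv2.INTER_CUBIC)
    for P,p,z,c in((BOARD,bp,0,(0,0,255)),(CER,cp,18.5,(255,0,255)),(GLA,gp,13,(0,255,255))):
        h=cv2.convexHull(proj(f,place(P,p,z)).astype(np.float32)).reshape(-1,2)
        cv2.polylines(o,[np.round((h+.5-np.array(roi[:2]))*6-.5).astype(np.int32)],True,c,1)
    cv2.imwrite(f"pics/{n}_fit.png",o)
E
```

```text
side [np.float64(6.0), np.float64(21.666666666666668), np.float64(177.0), np.float64(224.0), np.float64(231.66666666666666)]
board [578.475 169.316   0.188] 25.636770472895037 3391
cer [575.609 161.359   0.152] 10.62342176086121 643
glass [579.57  155.143   0.118] 22.336701268742793 799 84
 in board: cer [-4.303 -7.281] -2.074392523516917  glass [ -1.574 -14.129] -4.021842681708642
top [np.float64(43.660000000000004), np.float64(46.333333333333336), np.float64(76.66666666666667), np.float64(117.0), np.float64(121.0)]
board [581.904 167.081   0.182] 61.9436678200692 4766
cer [578.108 160.663   0.155] 15.516109188773548 934
glass [582.659 154.79    0.106] 34.11117262591311 1154 62
 in board: cer [-4.894 -5.626] -1.5240863419929664  glass [ -1.479 -12.225] -4.342525223203655
```

View pics/top_fit.png

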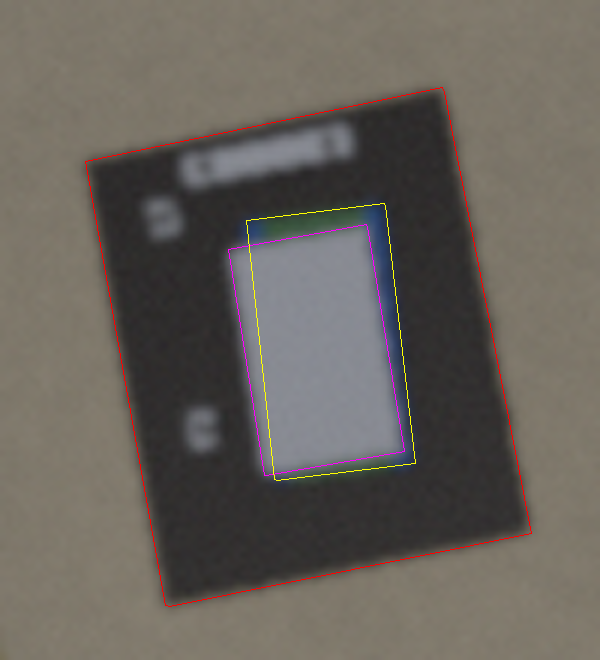

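View pics/side_fit.png

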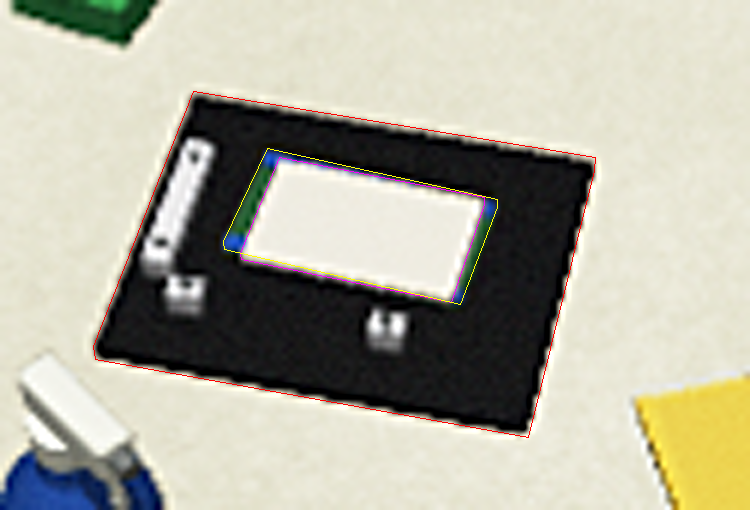

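The fitted outlines lie on the board, ceramic (magenta) and glass (yellow, blue strip showing on its -y side) in both views. The plate I want is the one on the black board, not the yellow ones. Next I fit the frame.

```bash
cat > ffit.py <<'E'
from fit import *
FR=[box(-95,95,-62,62,0,10),box(78,95,-62,62,0,34)]+[box(-67,-29,s*45-7,s*45+7,10,25) for s in(1,-1)]
FROI={"side":(255,155,355,230),"top":(290,165,375,265)}
def run(f,n,p0=(538,-144,.12),show=True):
    roi=FROI[n]; im=f["img"][roi[1]:roi[3],roi[0]:roi[2]]
    lab=cv2.cvtColor(im,cv2.COLOR_BGR2LAB).astype(float); bg=np.median(np.r_[lab[:4].reshape(-1,3),lab[-4:].reshape(-1,3)],0)
    d=np.linalg.norm(lab-bg,axis=2); m=(d>(35 if n=="side" else 22)).astype(np.uint8)
    m=cv2.morphologyEx(m,cv2.MORPH_CLOSE,np.ones((5,5),np.uint8))
    k,l,st,_=cv2.connectedComponentsWithStats(m); m=(l==1+np.argmax(st[1:,4])).astype(float)
    mod=lambda p:np.max([sil(f,place(P,[p[0],p[1],p[2]/100],0),roi) for P in FR],0)
    x0=np.array([p0[0],p0[1],p0[2]*100])
    for dd in (4,2,1):
        b=minimize(lambda p:((mod(p)-m)**2).sum(),x0,method="Nelder-Mead",options=dict(initial_simplex=np.array([x0,x0+[dd,0,0],x0+[0,dd,0],x0+[0,0,2*dd]]))); x0=b.x
    p=np.array([x0[0],x0[1],x0[2]/100])
    if show:
        o=cv2.resize(im,None,fx=6,fy=6,interpolation=cv2.INTER_CUBIC)
        for P in FR+[box(69.8,70,-36,36,10,24)]+[box(a,b2,s*36-.2,s*36+.2,10,24) for s in(1,-1) for a,b2 in((50,74),(-95,-23))]:
            h=cv2.convexHull(proj(f,place(P,p,0)).astype(np.float32)).reshape(-1,2)
            cv2.polylines(o,[np.round((h+.5-np.array(roi[:2]))*6-.5).astype(np.int32)],True,(0,255,255),1)
        cv2.imwrite(f"pics/{n}_ffit.png",o)
    return p,b.fun,m.sum()
if __name__=="__main__":
    np.set_printoptions(precision=3,suppress=True)
    for n in("side","top"): print(n,run(r.grab_frame(n),n))
E
python3 ffit.py
```

```text
side (array([ 529.502, -143.015,    0.112]), np.float64(43.94935793925413), np.float64(1673.0))
top (array([ 531.239, -145.321,    0.104]), np.float64(34.508266051518646), np.float64(3287.0))
```

View pics/side_ffit.png

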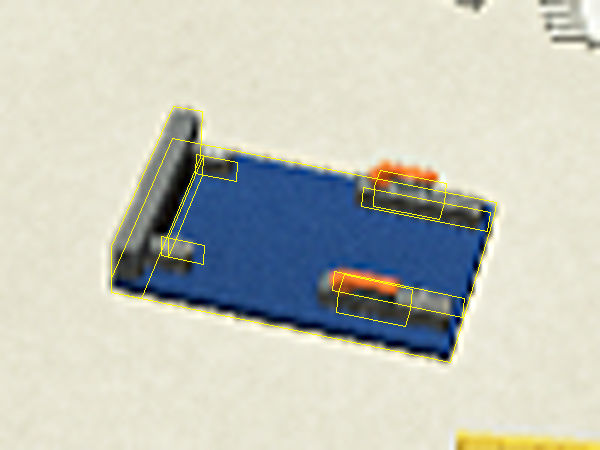

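View pics/top_ffit.png

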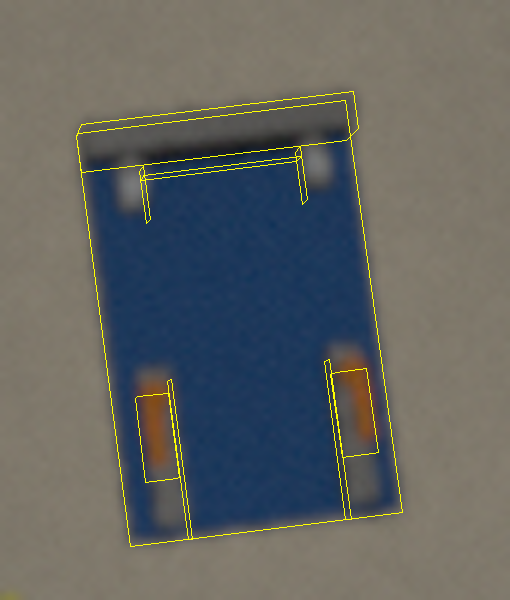

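The overlay shows the cheeks and cams about 8 mm nearer the foot than modelled. So the back plate isn't centred on the frame origin in x, and I'll fix the origin's x from the cheek and cam features.

```bash
python3 - <<'E'
from ffit import *
np.set_printoptions(precision=1,suppress=True)
for n,p in (("side",[529.5,-143,.108]),("top",[531.2,-145.3,.108])):
    f=r.grab_frame(n); roi=FROI[n]; im=f["img"][roi[1]:roi[3],roi[0]:roi[2]]
    big=cv2.resize(im,None,fx=8,fy=8,interpolation=cv2.INTER_CUBIC)
    hsv=cv2.cvtColor(big,cv2.COLOR_BGR2HSV)
    m=((hsv[...,0]<20)&(hsv[...,1]>110)&(hsv[...,2]>70)).astype(np.uint8)
    v,u=np.nonzero(m); uv=np.c_[(u+.5)/8-.5+roi[0],(v+.5)/8-.5+roi[1]]
    X=unproj(f,uv,25); c,s=np.cos(p[2]),np.sin(p[2]); d=X[:,:2]-np.array(p[:2]); L=np.c_[c*d[:,0]+s*d[:,1],-s*d[:,0]+c*d[:,1]]
    for sg in(1,-1):
        q=L[L[:,1]*sg>0]; print(n,"orange",sg,np.percentile(q,[1,50,99],axis=0).tolist())
    # cheek top edge profile along x at |y|~41, z=24 ; and centre line profile z=10 for seal
    xs=np.arange(-110,100,3)
    for y,z in((41,24),(-41,24),(0,10)):
        P=place(np.c_[xs,np.full(len(xs),y),np.full(len(xs),z)].astype(float),p,0); q=proj(f,P)
        val=cv2.remap(f["img"],q[:,0].astype(np.float32).reshape(1,-1),q[:,1].astype(np.float32).reshape(1,-1),cv2.INTER_LINEAR)[0]
        print(n,y,[(int(x),*map(int,v)) for x,v in zip(xs,val) if (x<-85 or -40<x<-5 or x>35)])
E
```

```text
side orange 1 [[-59.12269469911779, 33.716024401039924], [-38.23834206482436, 41.08376468234385], [-23.139637525838406, 52.8736397928018]]
side orange -1 [[-60.22384431264824, -60.4006132421726], [-37.172092021146284, -52.45853515810848], [-23.975223454597103, -38.177065594185386]]
side 41 [(-110, 217, 232, 235), (-107, 218, 234, 237), (-104, 225, 239, 242), (-101, 231, 249, 251), (-98, 150, 154, 154), (-95, 98, 55, 32), (-92, 122, 66, 30), (-89, 105, 87, 73), (-86, 134, 140, 139), (-38, 43, 104, 212), (-35, 39, 100, 208), (-32, 38, 100, 210), (-29, 39, 108, 216), (-26, 48, 125, 240), (-23, 84, 127, 219), (-20, 133, 126, 108), (-17, 116, 86, 62), (-14, 132, 74, 36), (-11, 134, 77, 40), (-8, 134, 75, 39), (37, 131, 80, 41), (40, 131, 75, 39), (43, 130, 75, 40), (46, 131, 74, 40), (49, 132, 74, 36), (52, 132, 81, 47), (55, 134, 112, 99), (58, 137, 146, 148), (61, 133, 135, 130), (64, 140, 144, 140), (67, 142, 144, 138), (70, 168, 167, 159), (73, 151, 153, 149), (76, 128, 133, 129), (79, 85, 87, 84), (82, 72, 73, 70), (85, 131, 136, 130), (88, 133, 139, 132), (91, 127, 129, 125), (94, 1
[... 3691 characters left out ...]
 109, 122, 129), (-98, 105, 116, 122), (-95, 97, 97, 99), (-92, 90, 73, 65), (-89, 91, 60, 40), (-86, 92, 58, 32), (-38, 90, 56, 30), (-35, 90, 57, 28), (-32, 89, 55, 26), (-29, 88, 54, 26), (-26, 90, 56, 28), (-23, 91, 56, 28), (-20, 90, 55, 26), (-17, 89, 55, 25), (-14, 90, 55, 27), (-11, 89, 53, 28), (-8, 89, 55, 28), (37, 92, 58, 31), (40, 90, 56, 29), (43, 90, 56, 30), (46, 89, 55, 27), (49, 89, 55, 28), (52, 89, 55, 29), (55, 91, 56, 29), (58, 91, 56, 30), (61, 90, 55, 29), (64, 90, 55, 31), (67, 89, 56, 28), (70, 89, 55, 26), (73, 80, 50, 28), (76, 59, 38, 24), (79, 41, 33, 30), (82, 49, 49, 49), (85, 69, 70, 71), (88, 80, 82, 82), (91, 84, 86, 86), (94, 85, 86, 88), (97, 88, 93, 96)]
```

```bash
cat > go.py <<'E'
from h import *
from scipy.spatial.transform import Rotation as Ro
def delta(pos,yaw,s=None):
    s=s or r.read_state(); R=s["ee_rot"]
    T=np.c_[[np.cos(yaw),np.sin(yaw),0],[np.sin(yaw),-np.cos(yaw),0],[0,0,-1]]
    d=R.T@(np.array(pos)-s["ee_pos"])/10; a=Ro.from_matrix(R.T@T).as_rotvec()
    print("rows:",np.round(d,2).tolist(),np.round(a,4).tolist())
B=(580.2,168.2,.185); F=(535.8,-143.6,.108)
def at(fr,x,y,z): c,s=np.cos(fr[2]),np.sin(fr[2]); return [fr[0]+c*x-s*y,fr[1]+s*x+c*y,z]
def loc(fr,p): c,s=np.cos(fr[2]),np.sin(fr[2]); d=np.array(p[:2])-fr[:2]; return np.array([c*d[0]+s*d[1],-s*d[0]+c*d[1],p[2]])
def st():
    s=r.read_state(); R=s["ee_rot"]
    print("t%.2f"%s["time"],"pos",np.round(s["ee_pos"],1),"yaw %.4f tilt %.4f"%(np.arctan2(R[1,0],R[0,0]),np.arccos(-R[2,2])),"F",np.round(s["wrist_force"],1),"T",np.round(s["wrist_torque"],2),"gap %.3f"%s["finger_gap"],"inB",np.round(loc(B,s["ee_pos"]),1),"inF",np.round(loc(F,s["ee_pos"]),1)); return s
E
python3 -c "
from go import *
st(); delta(at(B,-5,-10,90),B[2])"
```

```text
t1.50 pos [ 195.7 -619.8  231.3] yaw 0.3058 tilt 0.0000 F [-0.3  0.1  0.3] T [-0.03  0.04  0.04] gap 1.000 inB [-522.9 -703.8  231.3] inF [-389.4 -436.8  231.3]
rows: [59.77, -62.64, 14.13] [-0.0, -0.0, 0.1208]
```

Emit:
{"name": "play_rows", "arguments": {"rows": [[59.77, -62.64, 14.1, 0, 0, 0.1208, 1], [59.77, -62.64, 14.1, 0, 0, 0.1208, 1], [59.77, -62.64, 14.1, 0, 0, 0.1208, 1], [59.77, -62.64, 14.1, 0, 0, 0.1208, 1], [59.77, -62.64, 14.1, 0, 0, 0.1208, 1], [59.77, -62.64, 14.1, 0, 0, 0.1208, 1], [59.77, -62.64, 14.1, 0, 0, 0.1208, 1], [59.77, -62.64, 14.1, 0, 0, 0.1208, 1], [59.77, -62.64, 14.1, 0, 0, 0.1208, 1], [59.77, -62.64, 14.1, 0, 0, 0.1208, 1]], "force": 20}}

```text
time: 2.75
ee_pos: [468.4, -64.2, 130.8]
ee_rot: [[0.983, 0.184, 0.001], [0.184, -0.983, -0.0], [0.001, 0.0, -1.0]]
wrist_force: [-0.2, -1.1, -0.5]
finger_gap: 1.0
```

```bash
python3 -c "
from go import *
st(); delta(at(B,-5,-10,90),B[2])"
```

```text
t2.75 pos [468.4 -64.2 130.8] yaw 0.1850 tilt 0.0010 F [-0.2 -1.1 -0.5] T [-0.01 -0.07  0.03] gap 1.000 inB [-152.6 -207.8  130.8] inF [-58.4  86.2 130.8]
rows: [14.76, -19.79, 4.09] [0.0004, -0.0009, -0.0]
```

Emit:
{"name": "play_rows", "arguments": {"rows": [[14.7, -19.7, 4.0, 0, 0, 0, 1], [14.7, -19.7, 4.0, 0, 0, 0, 1], [14.7, -19.7, 4.0, 0, 0, 0, 1], [14.7, -19.7, 4.0, 0, 0, 0, 1], [14.7, -19.7, 4.0, 0, 0, 0, 1], [14.7, -19.7, 4.0, 0, 0, 0, 1]]}}

```text
time: 3.5
ee_pos: [575.1, 154.6, 90.6]
ee_rot: [[0.983, 0.185, -0.001], [0.185, -0.983, -0.0], [-0.001, 0.0, -1.0]]
wrist_force: [0.6, -0.7, 0.2]
finger_gap: 1.0
```

```bash
python3 -c "
from go import *
s=st(); delta(at(B,-5,-10,90),B[2])
for n in('side','top'):
    f=r.grab_frame(n); p=s['ee_pos']; R=s['ee_rot']
    im=cv2.resize(f['img'],None,fx=1,fy=1)
    u=proj(f,[p,p-13*R[:,2],p+42.5*R[:,1]-13*R[:,2],p-42.5*R[:,1]-13*R[:,2],p+42.5*R[:,1],p-42.5*R[:,1]])
    c=u[0]; x0,y0=int(c[0])-50,int(c[1])-45; o=cv2.resize(f['img'][y0:y0+80,x0:x0+100],None,fx=8,fy=8,interpolation=cv2.INTER_CUBIC)
    for i,q in enumerate(u): cv2.circle(o,tuple(int(v) for v in ((q-[x0,y0]+.5)*8)),3,((0,0,255) if i in(0,4,5) else (0,255,0)),-1)
    cv2.imwrite('pics/%s_tip.png'%n,o)
"
```

```text
t3.50 pos [575.1 154.6  90.6] yaw 0.1859 tilt 0.0009 F [ 0.6 -0.7  0.2] T [ 0.07  0.03 -0.02] gap 1.000 inB [ -7.5 -12.5  90.6] inF [ 71.2 292.2  90.6]
rows: [0.25, -0.25, 0.06] [0.0002, 0.0009, 0.0009]
```

View pics/side_tip.png

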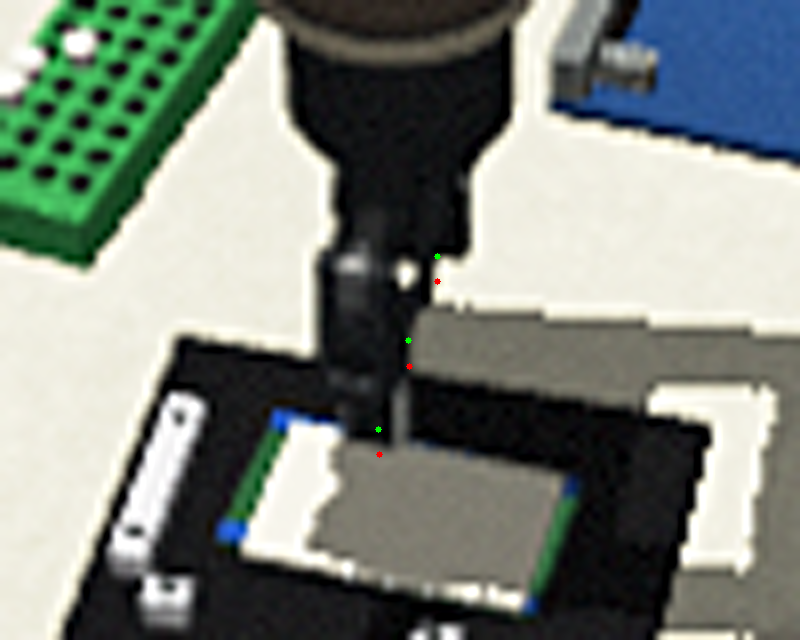

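View pics/top_tip.png

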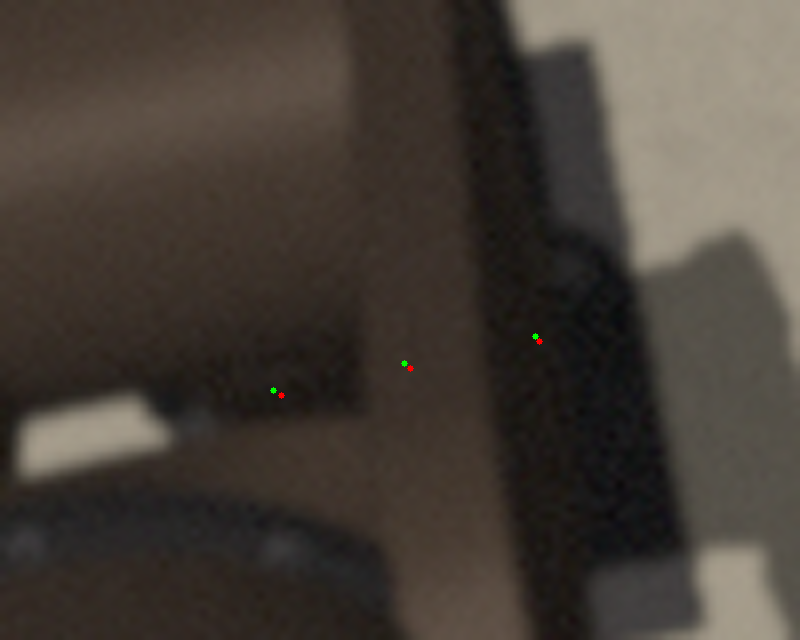

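Against the projected TCP (red, side crop (379,455)), the open tips (about (375,440)) stand roughly 13 mm back, so the TCP refers to the shut fingers. I'll touch-test the tip height at 64 mm opening on the bare board behind the plates.

Emit:
{"name": "play_rows", "arguments": {"rows": [[-6, -0.2, 1, 0, 0, 0.001, 0.755], [-7.5, -0.2, 3, 0, 0, 0.001, 0.755], [-7.5, -0.2, 7.7, 0, 0, 0.001, 0.755], [-7.5, -0.2, 7.7, 0, 0, 0.001, 0.755], [-7.5, -0.2, 8.0, 0, 0, 0.001, 0.755], [-7.5, -0.2, 8.2, 0, 0, 0.001, 0.755], [-7.5, -0.2, 8.3, 0, 0, 0.001, 0.755]]}}

```text
time: 4.47
ee_pos: [502.3, 142.9, 8.8]
ee_rot: [[0.983, 0.183, 0.002], [0.183, -0.983, 0.0], [0.002, -0.0, -1.0]]
wrist_force: [0.5, -0.6, 0.5]
finger_gap: 0.754
```

```bash
python3 -c "
from go import *
s=st()"
```

```text
t4.47 pos [502.3 142.9   8.8] yaw 0.1839 tilt 0.0016 F [ 0.5 -0.6  0.5] T [-0.03  0.05 -0.  ] gap 0.754 inB [-81.2 -10.5   8.8] inF [ -2.4 288.4   8.8]
```

Emit:
{"name": "play_rows", "arguments": {"rows": [[0, 0, 0.1, 0, 0, 0, 0.755], [0, 0, 0.2, 0, 0, 0, 0.755], [0, 0, 0.25, 0, 0, 0, 0.755]]}}

```text
time: 4.85
ee_pos: [501.6, 142.8, 5.3]
ee_rot: [[0.983, 0.183, -0.0], [0.183, -0.983, -0.0], [-0.0, 0.0, -1.0]]
wrist_force: [-0.2, 0.3, -0.6]
finger_gap: 0.757
```

Emit:
{"name": "play_rows", "arguments": {"rows": [[0, 0, 0.1, 0, 0, 0, 0.755], [0, 0, 0.15, 0, 0, 0, 0.755]]}}

```text
time: 5.1
ee_pos: [501.6, 142.8, 3.8]
ee_rot: [[0.983, 0.183, -0.0], [0.183, -0.983, -0.0], [-0.0, -0.0, -1.0]]
wrist_force: [-2.6, -0.1, 12.3]
finger_gap: 0.758
```

Tip contact came at TCP z ≈ 4, so at 64 mm opening the tips stand 6 mm back. I'll grip with TCP z ≈ 5.5, which puts the tips about 1.5 mm above the board.

```bash
python3 -c "
from go import *
s=st(); delta(at(B,-5,-10,30),B[2]); delta(at(B,-5,-10,5.5),B[2])"
```

```text
t5.10 pos [501.6 142.8   3.8] yaw 0.1840 tilt 0.0001 F [-2.6 -0.1 12.3] T [-0.05  0.38 -0.04] gap 0.758 inB [-81.9 -10.5   3.8] inF [ -3.1 288.5   3.8]
rows: [7.69, -0.06, -2.62] [-0.0, 0.0001, -0.001]
rows: [7.69, -0.06, -0.17] [-0.0, 0.0001, -0.001]
```

Emit:
{"name": "play_rows", "arguments": {"rows": [[0, 0, -3.0, 0, 0, 0, 1], [2.0, 0, -4.2, 0, 0, 0, 1], [7.7, -0.1, -4.2, 0, 0, -0.001, 1], [7.7, -0.1, -4.2, 0, 0, -0.001, 1], [7.7, -0.1, -3.5, 0, 0, -0.001, 1], [7.7, -0.1, -1.0, 0, 0, -0.001, 1], [7.7, -0.1, -0.2, 0, 0, -0.001, 1], [7.7, -0.1, -0.2, 0, 0, -0.001, 1]]}}

```text
time: 6.1
ee_pos: [576.0, 157.6, 5.2]
ee_rot: [[0.983, 0.184, -0.002], [0.184, -0.983, -0.0], [-0.002, 0.0, -1.0]]
wrist_force: [-0.4, 0.1, -0.1]
finger_gap: 1.004
```

```bash
python3 -c "
from go import *
s=st()
f=r.grab_frame('side'); c=proj(f,s['ee_pos'])[0]; x0,y0=int(c[0])-50,int(c[1])-40
cv2.imwrite('pics/side_1.png',cv2.resize(f['img'][y0:y0+75,x0:x0+100],None,fx=8,fy=8,interpolation=cv2.INTER_CUBIC))
"
```

```text
t6.10 pos [576.  157.6   5.2] yaw 0.1849 tilt 0.0020 F [-0.4  0.1 -0.1] T [ 0.04  0.01 -0.02] gap 1.004 inB [-6.1 -9.6  5.2] inF [ 72.4 295.1   5.2]
```

View pics/side_1.png

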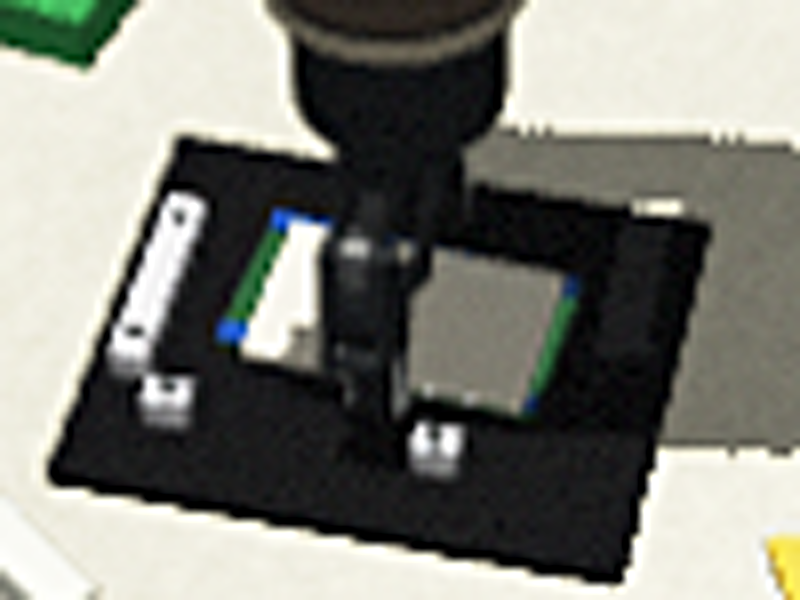

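The fingers straddle both plates; the near one stands at (370,430), clear of the side stop at (437,445). Closing gently.

Emit:
{"name": "play_rows", "arguments": {"rows": [[0, 0, 0, 0, 0, 0, 0.85], [0, 0, 0, 0, 0, 0, 0.78], [0, 0, 0, 0, 0, 0, 0.72], [0, 0, 0, 0, 0, 0, 0.7], [0, 0, 0, 0, 0, 0, 0.7]], "force": 20}}

```text
time: 6.78
ee_pos: [577.6, 157.8, 6.7]
ee_rot: [[0.983, 0.184, 0.001], [0.184, -0.983, 0.0], [0.001, 0.0, -1.0]]
wrist_force: [-0.7, -3.1, 10.6]
finger_gap: 0.745
```

```bash
python3 -c "
from go import *
s=st()
f=r.grab_frame('side'); c=proj(f,s['ee_pos'])[0]; x0,y0=int(c[0])-50,int(c[1])-40
cv2.imwrite('pics/side_2.png',cv2.resize(f['img'][y0:y0+75,x0:x0+100],None,fx=8,fy=8,interpolation=cv2.INTER_CUBIC))
"
```

```text
t6.78 pos [577.6 157.8   6.7] yaw 0.1847 tilt 0.0011 F [-0.7 -3.1 10.6] T [-0.64  0.24 -0.24] gap 0.745 inB [-4.5 -9.8  6.7] inF [ 74.  295.1   6.7]
```

View pics/side_2.png

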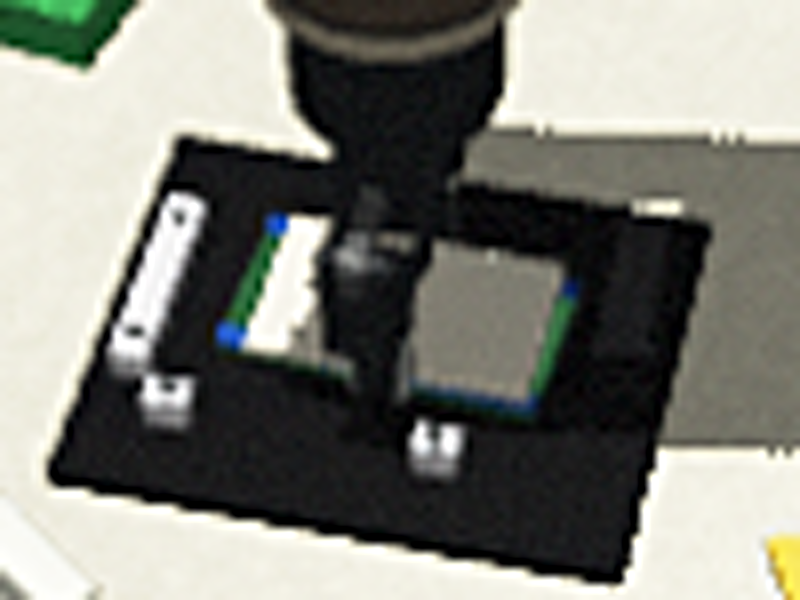

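Both plates' near edges now coincide; the blue and green under the ceramic edge at (470,405) is the glass's side face. The pads' forward swing pressed the plates down about 10 N, which I relieve by 1 mm, then I slide toward the corner.

Emit:
{"name": "play_rows", "arguments": {"rows": [[0.3, -0.3, -0.1, 0, 0, 0, 0.7], [0.9, -1.0, -0.1, 0, 0, 0, 0.7], [1.5, -1.7, -0.1, 0, 0, 0, 0.7], [1.8, -2.0, -0.1, 0, 0, 0, 0.7], [1.8, -2.0, -0.1, 0, 0, 0, 0.7]]}}

```text
time: 7.45
ee_pos: [591.6, 181.4, 6.9]
ee_rot: [[0.983, 0.185, 0.001], [0.185, -0.983, 0.0], [0.001, 0.0, -1.0]]
wrist_force: [1.5, -1.2, 1.9]
finger_gap: 0.744
```

```bash
cat > look.py <<'E'
import sys
from go import *
s=st(); k=sys.argv[1]; nm=sys.argv[2] if len(sys.argv)>2 else "side"
f=r.grab_frame(nm); c=proj(f,s['ee_pos'])[0]; x0,y0=max(0,int(c[0])-50),max(0,int(c[1])-40)
cv2.imwrite(f'pics/{k}.png',cv2.resize(f['img'][y0:y0+75,x0:x0+100],None,fx=8,fy=8,interpolation=cv2.INTER_CUBIC))
E
python3 look.py side_3
```

```text
t7.45 pos [591.6 181.4   6.9] yaw 0.1858 tilt 0.0006 F [ 1.5 -1.2  1.9] T [-0.1  -0.17  0.21] gap 0.744 inB [13.7 10.8  6.9] inF [ 90.5 317.1   6.9]
```

View pics/side_3.png

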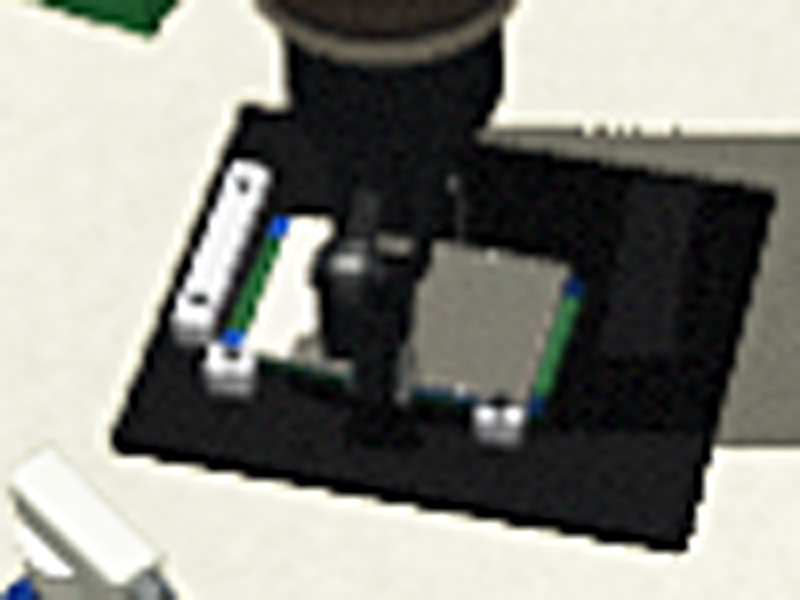

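Plates are parallel to the stops and near both: the glass end at (240,335) beside the end stop, the long side just short of the side stops. Pushing to +x.

Emit:
{"name": "play_rows", "arguments": {"rows": [[0.2, 0, 0, 0, 0, 0, 0.7], [0.4, 0, 0, 0, 0, 0, 0.7], [0.6, 0, 0, 0, 0, 0, 0.7]]}}

```text
time: 7.88
ee_pos: [595.8, 181.7, 6.8]
ee_rot: [[0.983, 0.184, -0.002], [0.184, -0.983, -0.001], [-0.003, 0.0, -1.0]]
wrist_force: [-11.5, -2.2, 10.0]
finger_gap: 0.746
```

Emit:
{"name": "play_rows", "arguments": {"rows": [[0.2, 0, 0, 0, 0, 0, 0.7], [0.4, 0, 0, 0, 0, 0, 0.7]]}}

```text
time: 8.12
ee_pos: [597.2, 181.9, 6.4]
ee_rot: [[0.983, 0.184, -0.007], [0.184, -0.983, -0.002], [-0.007, 0.0, -1.0]]
wrist_force: [-20.7, -5.8, 16.3]
finger_gap: 0.745
```

```bash
python3 look.py side_4
```

```text
t8.12 pos [597.2 181.9   6.4] yaw 0.1846 tilt 0.0072 F [-20.7  -5.8  16.3] T [-1.07  3.3  -0.23] gap 0.745 inB [19.2 10.3  6.4] inF [ 96.1 317.    6.4]
```

View pics/side_4.png

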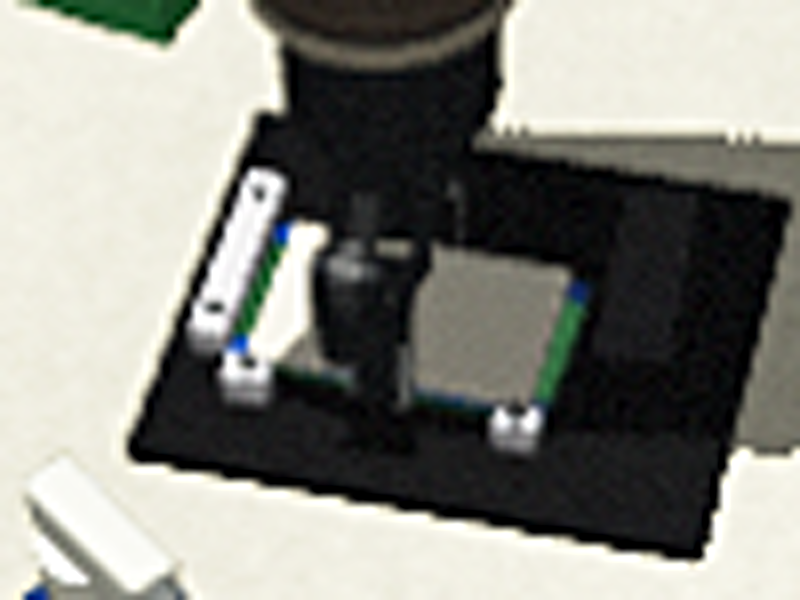

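The glass is against the end stop (-20 N). I keep pushing so the glass slips in the pads and the ceramic is carried up to the stop.

Emit:
{"name": "play_rows", "arguments": {"rows": [[0.2, 0, 0, 0, 0, 0, 0.7], [0.4, 0, 0, 0, 0, 0, 0.7], [0.6, 0, 0, 0, 0, 0, 0.7]]}}

```text
time: 8.55
ee_pos: [601.6, 182.3, 5.9]
ee_rot: [[0.983, 0.183, -0.01], [0.183, -0.983, -0.002], [-0.01, 0.001, -1.0]]
wrist_force: [-25.4, -10.2, 14.7]
finger_gap: 0.743
```

```bash
python3 -c "
from go import *
st()"
```

```text
t8.55 pos [601.6 182.3   5.9] yaw 0.1845 tilt 0.0101 F [-25.4 -10.2  14.7] T [-1.95  3.95 -0.3 ] gap 0.743 inB [23.6  9.9  5.9] inF [100.6 316.9   5.9]
```

Emit:
{"name": "play_rows", "arguments": {"rows": [[0.2, 0, -0.05, 0, 0, 0, 0.7], [0.4, 0, -0.1, 0, 0, 0, 0.7], [0.6, 0, -0.1, 0, 0, 0, 0.7]]}}

```text
time: 8.93
ee_pos: [607.3, 183.3, 6.1]
ee_rot: [[0.983, 0.184, -0.01], [0.184, -0.983, -0.003], [-0.011, 0.001, -1.0]]
wrist_force: [-22.6, -9.4, 5.3]
finger_gap: 0.74
```

```bash
python3 look.py side_5
```

```text
t8.93 pos [607.3 183.3   6.1] yaw 0.1847 tilt 0.0107 F [-22.6  -9.4   5.3] T [-1.58  3.42 -0.26] gap 0.740 inB [29.4  9.8  6.1] inF [106.4 317.3   6.1]
```

View pics/side_5.png

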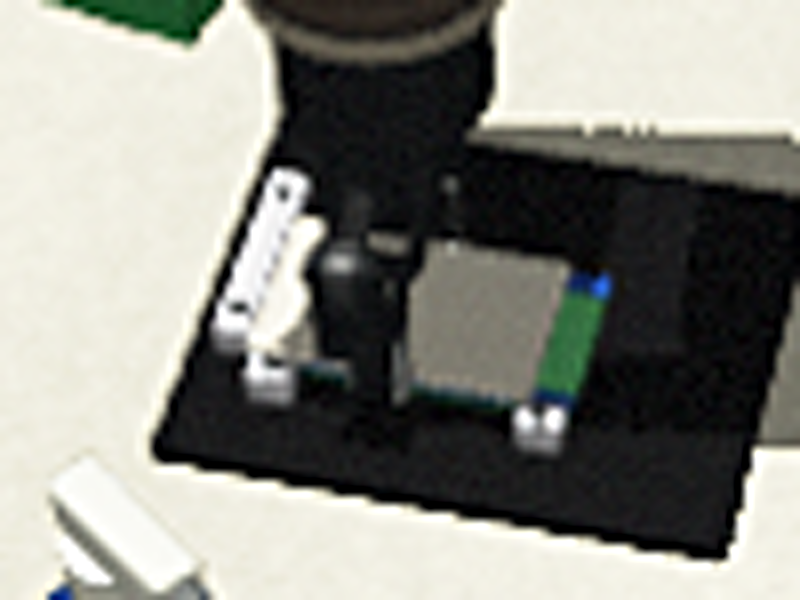

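The ceramic's bottom end now reaches the end stop (about (280,260)) and the glass ledge shows at (570,335). A little more +x, then +y.

Emit:
{"name": "play_rows", "arguments": {"rows": [[0.2, 0, 0, 0, 0, 0, 0.7], [0.4, 0, 0, 0, 0, 0, 0.7]]}}

```text
time: 9.22
ee_pos: [610.2, 183.8, 5.9]
ee_rot: [[0.983, 0.184, -0.012], [0.184, -0.983, -0.003], [-0.013, 0.001, -1.0]]
wrist_force: [-24.2, -9.2, 3.0]
finger_gap: 0.744
```

```bash
python3 -c "
from go import *
st()"
```

```text
t9.22 pos [610.2 183.8   5.9] yaw 0.1847 tilt 0.0128 F [-24.2  -9.2   3. ] T [-1.61  3.69 -0.08] gap 0.744 inB [32.3  9.8  5.9] inF [109.2 317.4   5.9]
```

Emit:
{"name": "play_rows", "arguments": {"rows": [[0.2, -0.2, 0, 0, 0, 0, 0.7], [0.2, -0.4, 0, 0, 0, 0, 0.7]]}}

```text
time: 9.48
ee_pos: [611.3, 186.9, 5.6]
ee_rot: [[0.983, 0.184, -0.013], [0.184, -0.983, -0.004], [-0.013, 0.002, -1.0]]
wrist_force: [-22.2, -22.8, 2.6]
finger_gap: 0.742
```

```bash
python3 look.py side_6
```

```text
t9.47 pos [611.3 186.9   5.6] yaw 0.1846 tilt 0.0136 F [-22.2 -22.8   2.6] T [-3.54  3.43 -0.36] gap 0.742 inB [34.  12.6  5.6] inF [110.7 320.4   5.6]
```

View pics/side_6.png

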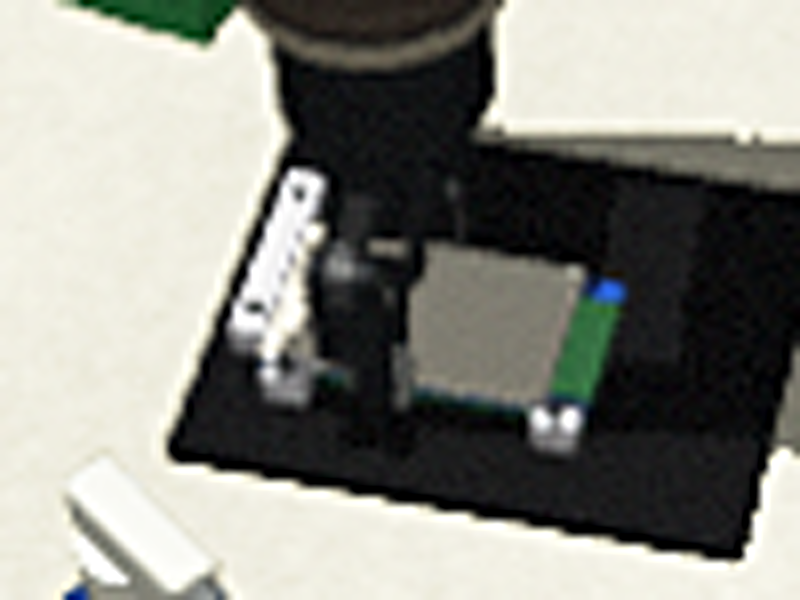

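Emit:
{"name": "play_rows", "arguments": {"rows": [[0.2, -0.1, 0, 0, 0, 0, 0.7], [0.3, -0.1, 0, 0, 0, 0, 0.7]]}}

```text
time: 9.78
ee_pos: [614.3, 187.7, 5.6]
ee_rot: [[0.983, 0.184, -0.013], [0.184, -0.983, -0.005], [-0.013, 0.003, -1.0]]
wrist_force: [-17.5, -27.3, 2.0]
finger_gap: 0.741
```

```bash
python3 -c "
from go import *
st()"
```

```text
t9.78 pos [614.3 187.7   5.6] yaw 0.1846 tilt 0.0136 F [-17.5 -27.3   2. ] T [-4.34  2.39 -0.17] gap 0.741 inB [37.1 12.9  5.6] inF [113.8 321.    5.6]
```

Fx is staying slip-limited while the tool advances, so both plates are held by the end stop, and Fy is bearing on the side stops. I release and lift to check.

Emit:
{"name": "play_rows", "arguments": {"rows": [[0, 0, 0, 0, 0, 0, 0.9], [-0.4, 0.2, 0, 0, 0, 0, 1], [-0.8, 0.5, 0, 0, 0, 0, 1], [-0.8, 0.5, -3, 0, 0, 0, 1], [-5, 0.5, -9, 0, 0, 0, 1], [-11, 0.5, -11, 0, 0, 0, 1], [-16, 0.5, -11, 0, 0, 0, 1], [-16, 0.5, -11, 0, 0, 0, 1]]}}

```text
time: 10.78
ee_pos: [459.6, 156.2, 118.3]
ee_rot: [[0.983, 0.184, -0.003], [0.184, -0.983, -0.001], [-0.003, 0.0, -1.0]]
wrist_force: [1.3, 0.4, 0.5]
finger_gap: 0.999
```

```bash
cat > chk.py <<'E'
from fit import *
from go import st
import sys
np.set_printoptions(precision=2,suppress=True)
s=st(); tag=sys.argv[1]
for n in sys.argv[2:]:
    f=r.grab_frame(n); roi=ROI[n]
    o=cv2.resize(f["img"][roi[1]:roi[3],roi[0]:roi[2]],None,fx=6,fy=6,interpolation=cv2.INTER_CUBIC)
    cv2.imwrite(f"pics/{tag}_{n}.png",o); np.save(f"{tag}_{n}.npy",f,allow_pickle=True)
E
python3 chk.py sq side top
```

```text
t10.78 pos [459.6 156.2 118.3] yaw 0.1855 tilt 0.0030 F [1.3 0.4 0.5] T [-0.02 -0.04 -0.05] gap 0.999 inB [-120.8   10.4  118.3] inF [-43.5 306.2 118.3]
```

View pics/sq_side.png

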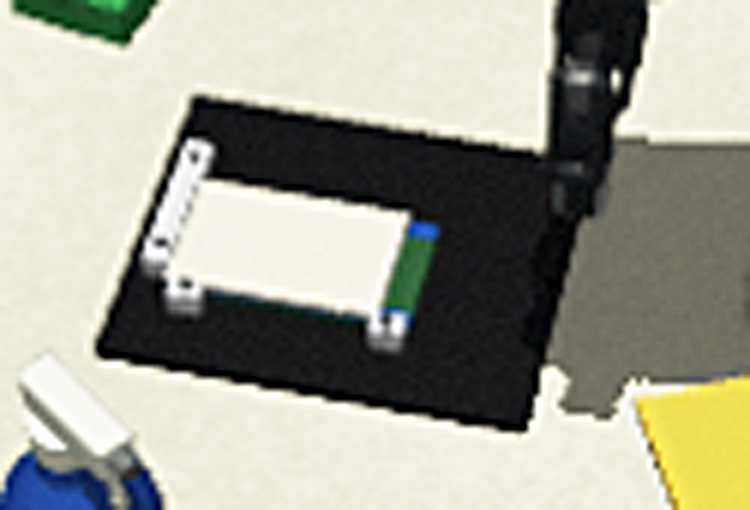

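View pics/sq_top.png

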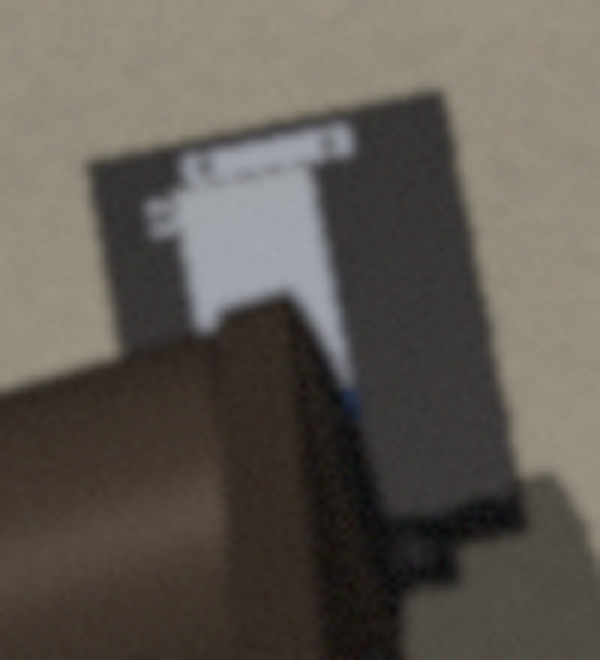

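```bash
cat > ov.py <<'E'
from fit import *
from go import at
f=np.load("sq_side.npy",allow_pickle=True).item(); roi=ROI["side"]
bp=[578.475,169.316,.187]
o=cv2.resize(f["img"][roi[1]:roi[3],roi[0]:roi[2]],None,fx=6,fy=6,interpolation=cv2.INTER_CUBIC)
for P,x,z,c in((CER,27.5,18.5,(255,0,255)),(GLA,20,13,(0,0,255))):
    q=at(bp,x,13,0); h=cv2.convexHull(proj(f,place(P,[q[0],q[1],bp[2]],z)).astype(np.float32)).reshape(-1,2)
    cv2.polylines(o,[np.round((h+.5-np.array(roi[:2]))*6-.5).astype(np.int32)],True,c,1)
cv2.imwrite("pics/sq_ov.png",o[80:380,100:500])
im=f["img"][roi[1]:roi[3],roi[0]:roi[2]]; big=cv2.resize(im,None,fx=6,fy=6,interpolation=cv2.INTER_CUBIC).astype(int)
# measure ledge: blue/green vs white along plate mid-lines at z=21/16
for y in (-25,0,20):
    xs=np.arange(-60,100,1.); q=at(bp,0,0,0)
    out=[]
    for x in xs:
        p=at(bp,x,13+y,21 if x>-30 else 16); u=proj(f,[p])[0]
        out.append(cv2.getRectSubPix(f["img"],(1,1),tuple(map(float,u)))[0,0])
    g=np.array(out).astype(int)
    print(y,[(int(x),int(v.mean()),int(v[1])-int(v[2])) for x,v in zip(xs,g) if -50<x<-10 or x>68][::1])
E
python3 ov.py
```

```text
-25 [(-49, 25, 0), (-48, 25, -1), (-47, 24, -2), (-46, 23, -3), (-45, 22, -4), (-44, 23, -2), (-43, 26, 1), (-42, 29, 3), (-41, 43, 12), (-40, 61, 24), (-39, 78, 36), (-38, 89, 42), (-37, 98, 46), (-36, 107, 51), (-35, 109, 52), (-34, 108, 53), (-33, 109, 53), (-32, 107, 53), (-31, 105, 52), (-30, 102, 52), (-29, 98, 42), (-28, 100, 35), (-27, 103, 28), (-26, 129, 16), (-25, 158, 4), (-24, 189, -8), (-23, 212, -6), (-22, 232, -4), (-21, 250, 0), (-20, 250, -1), (-19, 249, -1), (-18, 248, -1), (-17, 248, -2), (-16, 247, -1), (-15, 246, -2), (-14, 246, -2), (-13, 246, -2), (-12, 246, -2), (-11, 246, -2), (69, 244, -2), (70, 245, -2), (71, 245, -2), (72, 245, -2), (73, 246, -2), (74, 246, -2), (75, 247, -2), (76, 247, -2), (77, 244, -2), (78, 240, -2), (79, 236, -1), (80, 218, -1), (81, 197, -1), (82, 175, -1), (83, 190, -1), (84, 213, -1), (85, 234, -1), (86, 239, -1), (87, 239, -1), (88, 239, -1), (89, 241, -1), (90, 245, -1), (91, 248, 0), (92, 245, 0), (93, 239, 0), (94, 231, 1), (95, 191, 1), (96, 118, 0), (97, 45, 0), (98, 16, 0), (99, 54, -3)]
0 [(-49, 23, 0), (-48, 24, -1), (-47
[... 1368 characters left out ...]
, 104, 28), (-25, 139, 17), (-24, 181, 6), (-23, 224, -2), (-22, 239, -3), (-21, 243, -4), (-20, 247, -3), (-19, 245, -2), (-18, 243, -2), (-17, 241, -2), (-16, 241, -2), (-15, 240, -3), (-14, 239, -3), (-13, 239, -3), (-12, 239, -2), (-11, 239, -2), (69, 240, -3), (70, 240, -3), (71, 240, -2), (72, 240, -1), (73, 241, -1), (74, 241, -2), (75, 242, -2), (76, 242, -3), (77, 240, -2), (78, 238, -3), (79, 232, -2), (80, 225, -2), (81, 216, -2), (82, 218, -1), (83, 224, -1), (84, 235, 0), (85, 239, 0), (86, 242, 1), (87, 246, 0), (88, 250, 0), (89, 254, 0), (90, 255, 0), (91, 249, 0), (92, 242, 0), (93, 235, 0), (94, 195, 0), (95, 140, -1), (96, 82, -1), (97, 54, -1), (98, 42, -1), (99, 35, -1)]
```

View pics/sq_ov.png

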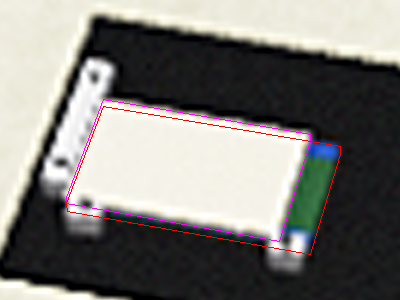

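Projected squared-up outlines coincide with the plates (ceramic rear edge at board x ≈ -25, glass at ≈ -39.5; expected -25 and -40). Step 1 is met. Next I grasp both near their common centre of mass.

```bash
python3 -c "
from go import *
st(); delta(at(B,23,12.5,40),B[2]);delta(at(B,23,12.5,5.3),B[2])"
```

```text
t10.88 pos [464.6 157.3 118.4] yaw 0.1852 tilt 0.0015 F [ 0.8  0.2 -0.1] T [ 0.04 -0.02 -0.01] gap 0.998 inB [-115.6   10.5  118.4] inF [-38.4 306.8 118.4]
rows: [13.85, -0.2, 7.86] [-0.0002, -0.0015, 0.0002]
rows: [13.85, -0.2, 11.33] [-0.0002, -0.0015, 0.0002]
```

Emit:
{"name": "play_rows", "arguments": {"rows": [[5, 0, 3, 0, 0, 0, 1], [10, -0.2, 6, 0, 0, 0, 1], [13.6, -0.2, 7.8, 0, 0, 0, 1], [13.6, -0.2, 7.8, 0, 0, 0, 1], [13.6, -0.2, 7.8, 0, 0, 0, 1]]}}

```text
time: 11.5
ee_pos: [597.6, 184.0, 39.3]
ee_rot: [[0.983, 0.184, -0.001], [0.184, -0.983, -0.0], [-0.001, 0.0, -1.0]]
wrist_force: [0.3, -0.1, -0.4]
finger_gap: 0.999
```

```bash
python3 -c "
from go import *
st(); delta(at(B,23,12.5,5.3),B[2])"
```

```text
t11.50 pos [597.6 184.   39.3] yaw 0.1849 tilt 0.0008 F [ 0.3 -0.1 -0.4] T [-0.04  0.01  0.05] gap 0.999 inB [20.  12.4 39.3] inF [ 96.7 319.   39.3]
rows: [0.3, -0.02, 3.4] [0.0, 0.0008, -0.0001]
```

Emit:
{"name": "play_rows", "arguments": {"rows": [[0.2, 0, 2, 0, 0, 0, 1], [0.2, 0, 3.35, 0, 0, 0, 1], [0.2, 0, 3.35, 0, 0, 0, 1], [0.2, 0, 3.35, 0, 0, 0, 0.8], [0.2, 0, 3.35, 0, 0, 0, 0.7], [0.2, 0, 3.35, 0, 0, 0, 0.65], [0.2, 0, 3.35, 0, 0, 0, 0.65], [0.2, 0, 3.35, 0, 0, 0, 0.65]], "force": 50}}

```text
time: 12.5
ee_pos: [599.8, 184.5, 7.1]
ee_rot: [[0.983, 0.184, 0.001], [0.184, -0.983, 0.0], [0.001, -0.0, -1.0]]
wrist_force: [-1.7, -0.6, 5.8]
finger_gap: 0.73
```

```bash
python3 look.py side_g
```

```text
t12.50 pos [599.8 184.5   7.1] yaw 0.1850 tilt 0.0006 F [-1.7 -0.6  5.8] T [-0.03  0.41 -0.03] gap 0.730 inB [22.2 12.5  7.1] inF [ 99.  319.3   7.1]
```

View pics/side_g.png

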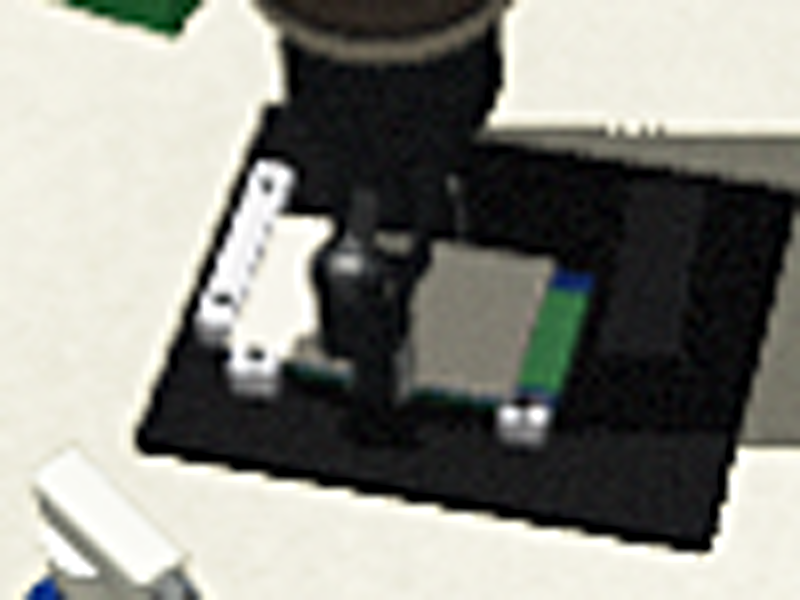

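The pads' tips end at z ≈ 13, covering only about 3 mm of the glass edge. I regrip 2 mm lower for a surer hold.

Emit:
{"name": "play_rows", "arguments": {"rows": [[0, 0, 0, 0, 0, 0, 0.8], [0, 0, 0.2, 0, 0, 0, 0.8], [0, 0, 0.2, 0, 0, 0, 0.8], [0, 0, 0.2, 0, 0, 0, 0.65], [0, 0, 0.2, 0, 0, 0, 0.65], [0, 0, 0.2, 0, 0, 0, 0.65]], "force": 50}}

```text
time: 13.3
ee_pos: [599.6, 184.5, 4.6]
ee_rot: [[0.983, 0.184, -0.0], [0.184, -0.983, 0.0], [-0.0, -0.0, -1.0]]
wrist_force: [-2.0, 0.2, 5.7]
finger_gap: 0.734
```

```bash
python3 -c "
from go import *
st()"
```

```text
t13.30 pos [599.6 184.5   4.6] yaw 0.1850 tilt 0.0001 F [-2.   0.2  5.7] T [-0.02  0.3  -0.07] gap 0.734 inB [22.  12.5  4.6] inF [ 98.7 319.3   4.6]
```

Emit:
{"name": "play_rows", "arguments": {"rows": [[-0.1, 0.1, -0.3, 0, 0, 0, 0.65], [-0.3, 0.3, -1.0, 0, 0, 0, 0.65], [-0.3, 0.3, -2.0, 0, 0, 0, 0.65], [-0.3, 0.3, -3.5, 0, 0, 0, 0.65], [-0.3, 0.3, -5.0, 0, 0, 0, 0.65], [-0.3, 0.3, -6.0, 0, 0, 0, 0.65], [-0.3, 0.3, -6.0, 0, 0, 0, 0.65]]}}

```text
time: 14.18
ee_pos: [597.8, 181.1, 65.4]
ee_rot: [[0.983, 0.184, 0.002], [0.184, -0.983, 0.0], [0.002, -0.0, -1.0]]
wrist_force: [-0.0, 0.6, -2.4]
finger_gap: 0.737
```

```bash
python3 look.py side_l
```

```text
t14.18 pos [597.8 181.1  65.4] yaw 0.1850 tilt 0.0017 F [-0.   0.6 -2.4] T [ 0.06  0.02 -0.  ] gap 0.737 inB [19.7  9.5 65.4] inF [ 96.7 316.2  65.4]
```

View pics/side_l.png

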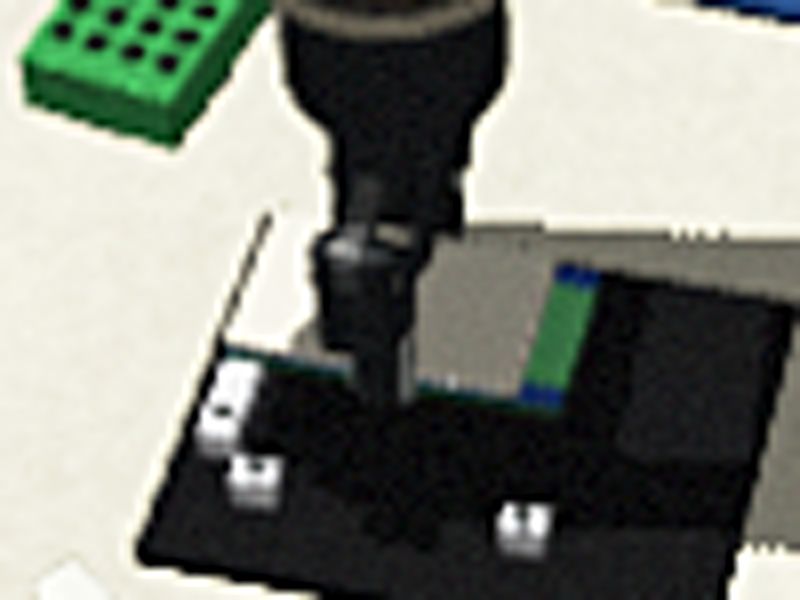

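Both plates are lifted level and flush (Fz -2.4 N matches 210 g), with the 15 mm ledge showing at (560,335). Moving over the frame.

```bash
python3 -c "
from go import *
delta(at(F,1,0,65),F[2])"
```

```text
rows: [-11.93, 30.79, -0.04] [-0.0001, -0.0007, 0.077]
```

Emit:
{"name": "play_rows", "arguments": {"rows": [[-1.2, 3, 0, 0, 0, 0.01, 0.65], [-3.4, 9, 0, 0, 0, 0.02, 0.65], [-5.4, 14, 0, 0, 0, 0.035, 0.65], [-7.7, 20, 0, 0, 0, 0.05, 0.65], [-10.0, 26, 0, 0, 0, 0.065, 0.65], [-11.5, 29.7, 0, 0, 0, 0.077, 0.65], [-11.9, 30.8, 0, 0, 0, 0.077, 0.65], [-11.9, 30.8, 0, 0, 0, 0.077, 0.65], [-11.9, 30.8, 0, 0, 0, 0.077, 0.65]]}}

```text
time: 15.35
ee_pos: [537.0, -142.5, 64.1]
ee_rot: [[0.994, 0.109, -0.0], [0.109, -0.994, 0.0], [-0.0, -0.0, -1.0]]
wrist_force: [0.0, 0.5, -2.0]
finger_gap: 0.735
```

```bash
python3 look.py side_m; python3 -c "
from go import *
delta(at(F,2,0,25),F[2])"
```

```text
t15.35 pos [ 537.  -142.5   64.1] yaw 0.1090 tilt 0.0005 F [ 0.   0.5 -2. ] T [ 0.   -0.03  0.05] gap 0.735 inB [ -99.7 -297.5   64.1] inF [ 1.3  0.9 64.1]
rows: [0.06, 0.11, 3.92] [-0.0002, 0.0003, 0.0014]
```

View pics/side_m.png

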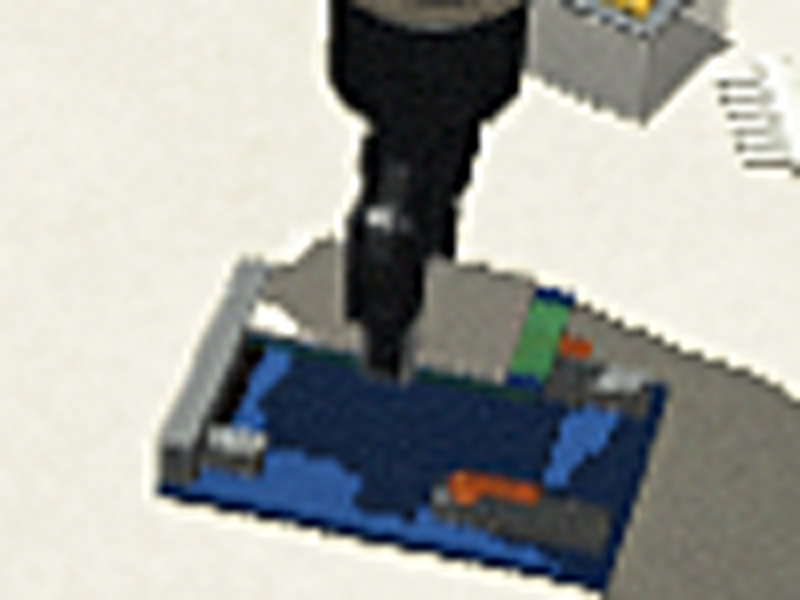

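The cassette hovers over the frame, its near edge at (390,375) lying between the cheeks once lowered. Lowering to just above the cheeks for a check.

Emit:
{"name": "play_rows", "arguments": {"rows": [[0, 0.1, 1.5, 0, 0, 0.001, 0.65], [0, 0.1, 3.0, 0, 0, 0.001, 0.65], [0, 0.1, 4.0, 0, 0, 0.001, 0.65], [0, 0.1, 4.0, 0, 0, 0.001, 0.65]]}}

```text
time: 15.9
ee_pos: [536.3, -144.3, 23.1]
ee_rot: [[0.994, 0.107, -0.002], [0.107, -0.994, 0.001], [-0.002, -0.001, -1.0]]
wrist_force: [0.0, -0.2, -2.1]
finger_gap: 0.73
```

```bash
python3 look.py side_n; python3 - <<'E'
from ffit import *
from go import at
s=r.read_state(); f=r.grab_frame("side"); roi=(250,150,360,235)
o=cv2.resize(f["img"][roi[1]:roi[3],roi[0]:roi[2]],None,fx=7,fy=7,interpolation=cv2.INTER_CUBIC)
F=[529.5+5.5,-143+.6,.108]
for P in [box(69.8,70,-36,36,10,24)]+[box(a,b,sg*36-.2,sg*36+.2,10,24) for sg in(1,-1) for a,b in((50,74),(-95,-23))]:
    h=cv2.convexHull(proj(f,place(P,F,0)).astype(np.float32)).reshape(-1,2); cv2.polylines(o,[np.round((h+.5-np.array(roi[:2]))*7-.5).astype(np.int32)],True,(0,255,255),1)
zt=s["ee_pos"][2]; R=s["ee_rot"]; q=s["ee_pos"]-2*R[:,0]; y=np.arctan2(R[1,0],R[0,0])
for P,dx,z in((CER,7.5,13.9),(GLA,0,8.4)):
    h=cv2.convexHull(proj(f,place(P,[q[0]+dx*np.cos(y),q[1]+dx*np.sin(y),y],zt+z)).astype(np.float32)).reshape(-1,2); cv2.polylines(o,[np.round((h+.5-np.array(roi[:2]))*7-.5).astype(np.int32)],True,(255,0,255),1)
cv2.imwrite("pics/ov_n.png",o)
E
```

```text
t15.90 pos [ 536.3 -144.3   23.1] yaw 0.1072 tilt 0.0021 F [ 0.  -0.2 -2.1] T [ 0.   -0.02 -0.01] gap 0.730 inB [-100.7 -299.1   23.1] inF [ 0.4 -0.8 23.1]
```

View pics/ov_n.png

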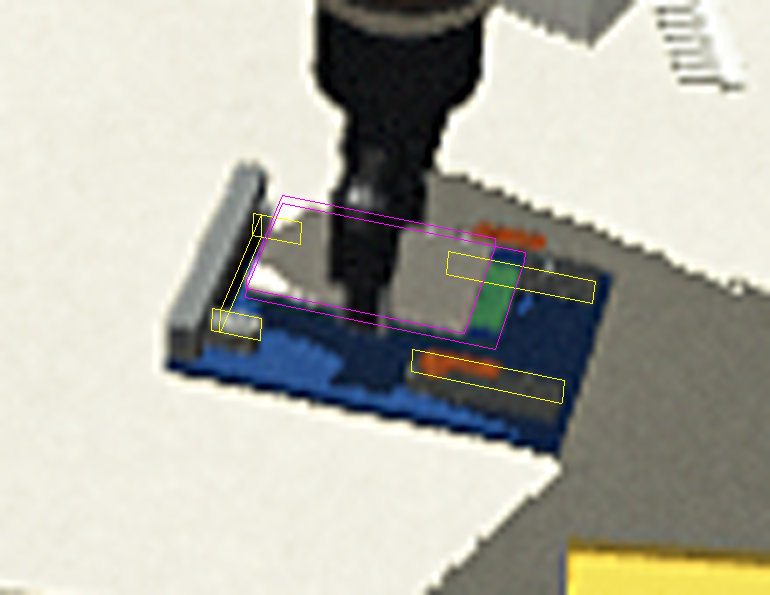

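Emit:
{"name": "play_rows", "arguments": {"rows": [[0, -0.05, 0.5, 0, 0, 0, 0.65], [0, -0.05, 1.0, 0, 0, 0, 0.65], [0, -0.05, 1.4, 0, 0, 0, 0.65], [0, -0.05, 1.4, 0, 0, 0, 0.65]]}}

```text
time: 16.5
ee_pos: [536.7, -144.1, 10.0]
ee_rot: [[0.994, 0.107, -0.001], [0.107, -0.994, 0.0], [-0.001, -0.0, -1.0]]
wrist_force: [-0.9, 1.2, -1.9]
finger_gap: 0.735
```

```bash
python3 look.py side_o; python3 look.py top_o top
```

```text
t16.50 pos [ 536.7 -144.1   10. ] yaw 0.1070 tilt 0.0006 F [-0.9  1.2 -1.9] T [-0.01 -0.02  0.  ] gap 0.735 inB [-100.2 -299.    10. ] inF [ 0.9 -0.6 10. ]
t16.55 pos [ 536.8 -144.1   10.2] yaw 0.1070 tilt 0.0004 F [ 0.2  0.3 -1.9] T [ 0.05  0.02 -0.04] gap 0.736 inB [-100.1 -299.    10.2] inF [ 1.  -0.6 10.2]
```

View pics/side_o.png

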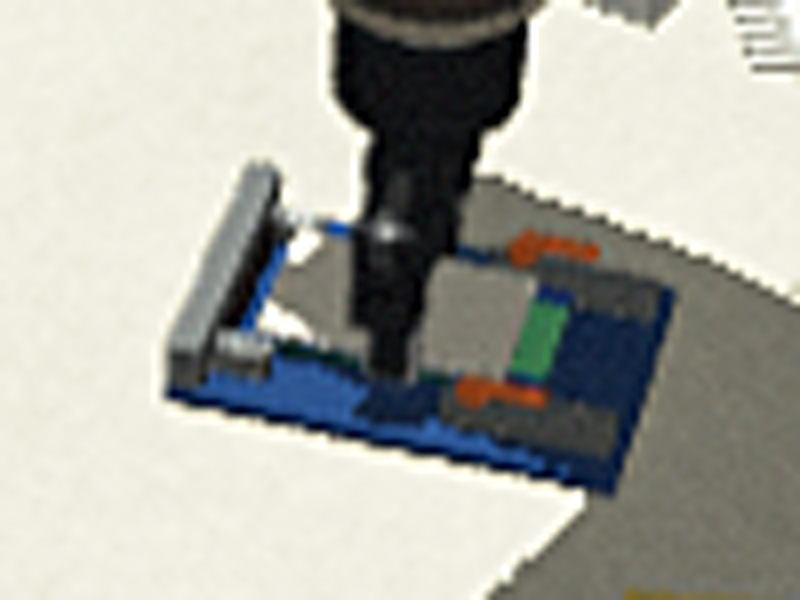

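View pics/top_o.png

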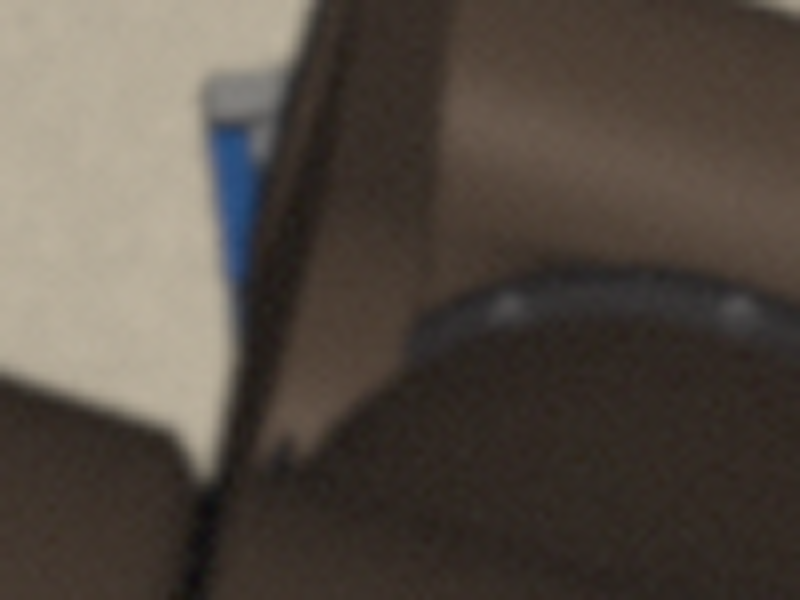

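The cassette sits between the cheeks, with blue margins visible on both long sides. Down the last 5 mm.

Emit:
{"name": "play_rows", "arguments": {"rows": [[0, 0, 0.25, 0, 0, 0, 0.65], [0, 0, 0.5, 0, 0, 0, 0.65], [0, 0, 0.5, 0, 0, 0, 0.65]]}}

```text
time: 16.98
ee_pos: [536.8, -144.1, 5.1]
ee_rot: [[0.994, 0.107, -0.0], [0.107, -0.994, 0.0], [-0.0, -0.0, -1.0]]
wrist_force: [0.4, -0.5, -1.8]
finger_gap: 0.729
```

```bash
python3 -c "
from go import *
st()"
```

```text
t16.98 pos [ 536.8 -144.1    5.1] yaw 0.1069 tilt 0.0004 F [ 0.4 -0.5 -1.8] T [-0.01 -0.02 -0.01] gap 0.729 inB [-100.1 -299.     5.1] inF [ 0.9 -0.6  5.1]
```

Emit:
{"name": "play_rows", "arguments": {"rows": [[0, 0, 0.06, 0, 0, 0, 0.65], [0, 0, 0.1, 0, 0, 0, 0.65]]}}

```text
time: 17.23
ee_pos: [537.0, -144.2, 4.6]
ee_rot: [[0.994, 0.107, 0.0], [0.107, -0.994, -0.0], [0.0, 0.0, -1.0]]
wrist_force: [-3.1, 2.0, 10.7]
finger_gap: 0.734
```

Emit:
{"name": "play_rows", "arguments": {"rows": [[0.2, 0, -0.05, 0, 0, 0, 0.65], [0.5, 0, -0.05, 0, 0, 0, 0.65], [0.8, 0, -0.05, 0, 0, 0, 0.65], [0.8, 0, -0.05, 0, 0, 0, 0.65]]}}

```text
time: 17.73
ee_pos: [545.2, -143.3, 4.8]
ee_rot: [[0.994, 0.107, 0.0], [0.107, -0.994, -0.0], [0.0, 0.0, -1.0]]
wrist_force: [1.0, 0.3, -1.8]
finger_gap: 0.736
```

```bash
python3 -c "
from go import *
st()"
```

```text
t17.73 pos [ 545.2 -143.3    4.8] yaw 0.1072 tilt 0.0002 F [ 1.   0.3 -1.8] T [0.02 0.   0.  ] gap 0.736 inB [ -91.7 -299.7    4.8] inF [ 9.4 -0.7  4.8]
```

Emit:
{"name": "play_rows", "arguments": {"rows": [[0.2, 0, 0, 0, 0, 0, 0.65], [0.4, 0, 0, 0, 0, 0, 0.65]]}}

```text
time: 17.98
ee_pos: [547.6, -142.7, 4.6]
ee_rot: [[0.994, 0.107, -0.003], [0.107, -0.994, 0.001], [-0.002, -0.001, -1.0]]
wrist_force: [-15.1, -7.5, 7.4]
finger_gap: 0.732
```

Emit:
{"name": "play_rows", "arguments": {"rows": [[0.2, 0, 0, 0, 0, 0, 0.65], [0.2, 0, 0, 0, 0, 0, 0.65]]}}

```text
time: 18.23
ee_pos: [547.6, -142.7, 4.6]
ee_rot: [[0.994, 0.106, -0.006], [0.106, -0.994, 0.001], [-0.006, -0.002, -1.0]]
wrist_force: [-19.3, -9.4, 11.0]
finger_gap: 0.736
```

Emit:
{"name": "play_rows", "arguments": {"rows": [[0.2, 0, 0, 0, 0, 0, 0.65], [0.2, 0, 0, 0, 0, 0, 0.65]]}}

```text
time: 18.48
ee_pos: [547.6, -142.6, 4.6]
ee_rot: [[0.994, 0.106, -0.009], [0.106, -0.994, 0.001], [-0.009, -0.002, -1.0]]
wrist_force: [-30.3, -15.5, 21.1]
finger_gap: 0.733
```

```bash
python3 look.py side_p
```

```text
t18.48 pos [ 547.6 -142.6    4.6] yaw 0.1066 tilt 0.0091 F [-30.3 -15.5  21.1] T [-3.04  4.71 -0.67] gap 0.733 inB [ -89.2 -299.5    4.6] inF [11.8 -0.2  4.6]
```

View pics/side_p.png

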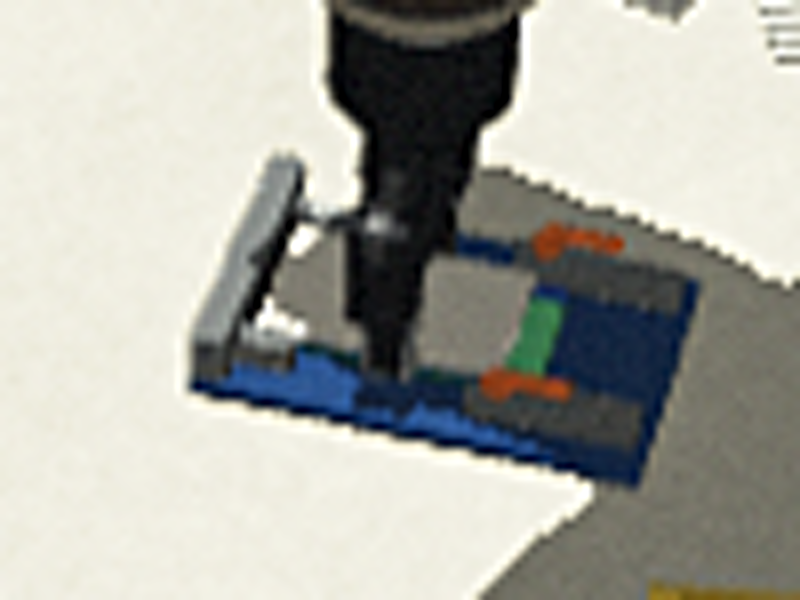

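The cassette is firmly against the seal at TCP frame x ≈ 11.8, as predicted. I ease the push, open, and lift clear.

Emit:
{"name": "play_rows", "arguments": {"rows": [[-0.3, 0, 0, 0, 0, 0, 0.65], [-0.5, 0, 0, 0, 0, 0, 0.65], [-0.5, 0, 0, 0, 0, 0, 0.85], [-0.5, 0, 0, 0, 0, 0, 0.95], [-0.5, 0, 0, 0, 0, 0, 1], [-0.5, 0, -0.8, 0, 0, 0, 1], [-0.5, 0, -3, 0, 0, 0, 1], [-3, 0, -8, 0, 0, 0, 1], [-9, 0, -12, 0, 0, 0, 1], [-9, 0, -12, 0, 0, 0, 1]]}}

```text
time: 19.77
ee_pos: [461.4, -152.2, 127.2]
ee_rot: [[0.994, 0.106, 0.001], [0.106, -0.994, -0.001], [0.001, 0.001, -1.0]]
wrist_force: [0.4, -0.3, -0.9]
finger_gap: 0.998
```

```bash
python3 - <<'E'
from ffit import *
from go import at,st
st(); f=r.grab_frame("side"); roi=(250,150,360,235); np.save("end_side.npy",f,allow_pickle=True)
o=cv2.resize(f["img"][roi[1]:roi[3],roi[0]:roi[2]],None,fx=7,fy=7,interpolation=cv2.INTER_CUBIC); cv2.imwrite("pics/end_raw.png",o)
F=[529.5+5.5,-143+.6,.108]
for P,x,z,c in((CER,17.5,18.5,(255,0,255)),(GLA,10,13,(0,0,255))):
    q=at(F,x,0,0); h=cv2.convexHull(proj(f,place(P,[q[0],q[1],F[2]],z)).astype(np.float32)).reshape(-1,2); cv2.polylines(o,[np.round((h+.5-np.array(roi[:2]))*7-.5).astype(np.int32)],True,c,1)
cv2.imwrite("pics/end_ov.png",o)
E
```

```text
t19.77 pos [ 461.4 -152.2  127.2] yaw 0.1063 tilt 0.0014 F [ 0.4 -0.3 -0.9] T [-0.04 -0.04 -0.01] gap 0.998 inB [-175.7 -293.   127.2] inF [-74.9  -0.5 127.2]
```

View pics/end_raw.png

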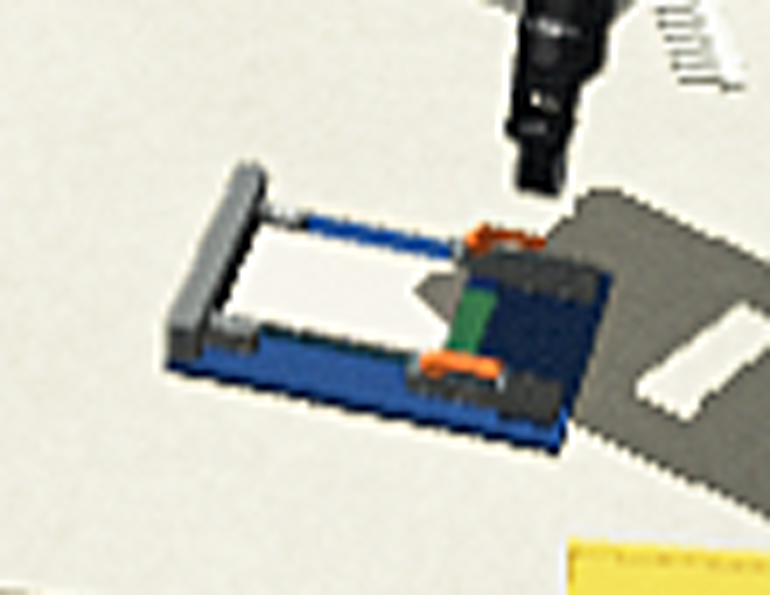

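View pics/end_ov.png

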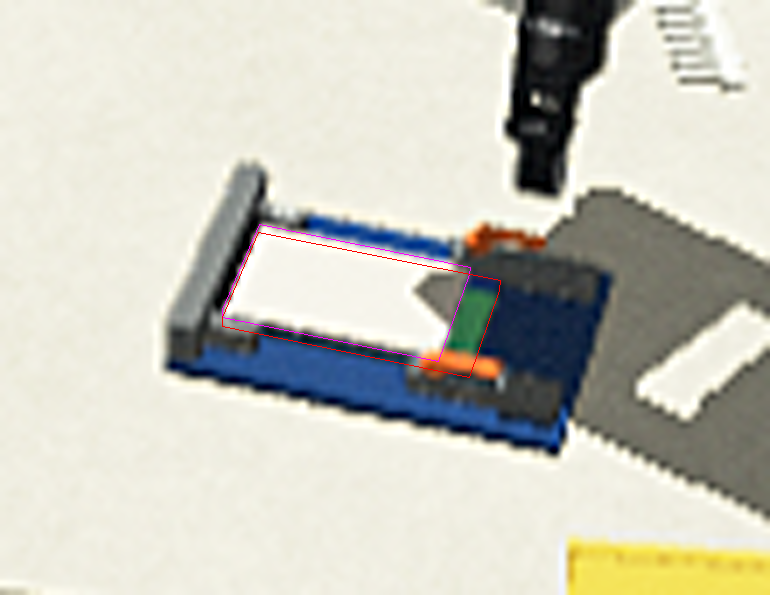

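The projected home outlines lie on the plates in the side view. I move the arm away for an unobstructed top view before handing in.

Emit:
{"name": "play_rows", "arguments": {"rows": [[0, 0, -6, 0, 0, 0, 1], [-25, 38, -8, 0, 0, 0, 1], [-25, 38, -8, 0, 0, 0, 1], [-25, 38, -8, 0, 0, 0, 1], [-25, 38, -8, 0, 0, 0, 1], [-25, 38, -8, 0, 0, 0, 1], [-25, 38, -8, 0, 0, 0, 1], [-25, 38, -8, 0, 0, 0, 1], [-25, 38, -8, 0, 0, 0, 1], [-25, 38, -8, 0, 0, 0, 1]]}}

```text
time: 21.08
ee_pos: [255.2, -557.4, 204.1]
ee_rot: [[0.994, 0.105, -0.0], [0.105, -0.994, 0.001], [-0.0, -0.001, -1.0]]
wrist_force: [0.9, 0.0, -0.4]
finger_gap: 0.999
```

```bash
python3 - <<'E'
from ffit import *
from go import at,st,loc
np.set_printoptions(precision=2,suppress=True)
st()
for n,F in (("side",[535.0,-142.4,.108]),("top",[536.7,-144.7,.108])):
    f=r.grab_frame(n); roi=FROI[n]; im=f["img"][roi[1]:roi[3],roi[0]:roi[2]]
    hsv=cv2.cvtColor(im,cv2.COLOR_BGR2HSV); g=im.mean(2)
    o=cv2.resize(im,None,fx=6,fy=6,interpolation=cv2.INTER_CUBIC)
    for P,x,z,c in((CER,17.5,18.5,(255,0,255)),(GLA,10,13,(0,0,255))):
        q=at(F,x,0,0); h=cv2.convexHull(proj(f,place(P,[q[0],q[1],F[2]],z)).astype(np.float32)).reshape(-1,2); cv2.polylines(o,[np.round((h+.5-np.array(roi[:2]))*6-.5).astype(np.int32)],True,c,1)
    cv2.imwrite(f"pics/fin_{n}.png",o)
    # soft white -> ceramic fit
    gg=(hsv[...,1]<60)&(g>(180 if n=="side" else 100))
    q=at(F,17.5,0,0)
    near=sil(f,place(box(-57,57,-34,34,-2.5,2.5),[q[0],q[1],F[2]],18.5),roi)>.3
    m=(gg&near).astype(float); cp,e=fit(f,m,CER,18.5,[q[0],q[1],F[2]],roi); print(n,"ceramic in frame",loc(F,[*cp[:2],0])[:2],"yaw",np.degrees(cp[2]-F[2]),e,m.sum())
    for k in ("rack","bottle","tipbox","comb"): print(k,[np.array(d["xyz"]) for d in r.spot_point(f,k)][:1])
    cv2.imwrite(f"pics/full_{n}.png",f["img"])
E
```

```text
t21.07 pos [ 255.2 -557.4  204.1] yaw 0.1056 tilt 0.0006 F [ 0.9  0.  -0.4] T [-0.   -0.08 -0.03] gap 0.999 inB [-452.9 -653.4  204.1] inF [-323.6 -381.1  204.1]
side ceramic in frame [17.55 -1.93] yaw 0.1167015949019075 23.28728950403691 413.0
rack [array([787.7, -27.8,  -0.3])]
bottle [array([585.2, 411.6,   2.4])]
tipbox [array([ 559.2, -444.6,   -2.1])]
comb [array([ 448.5, -429.2,    0.8])]
top ceramic in frame [17.3  -0.61] yaw -0.027031104450166064 13.675678585159552 907.0
rack [array([788.7, -22. ,   3.4])]
bottle [array([582.6, 414.2,  -1.8])]
tipbox [array([ 557.7, -447.3,   -0.8])]
comb [array([ 449.6, -426. ,   -2.1])]
```

View pics/fin_top.png

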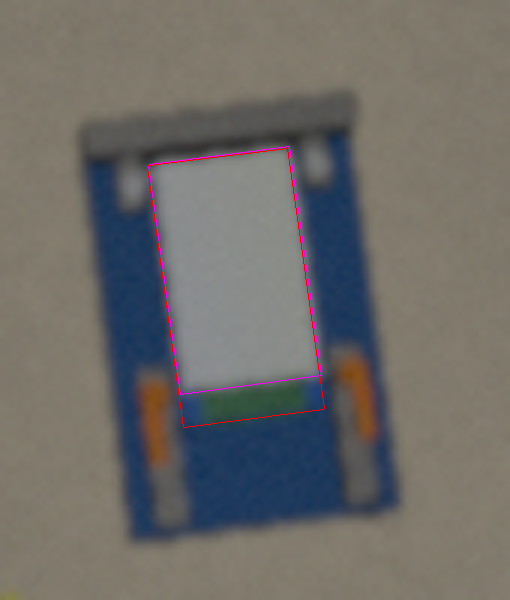

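View pics/fin_side.png

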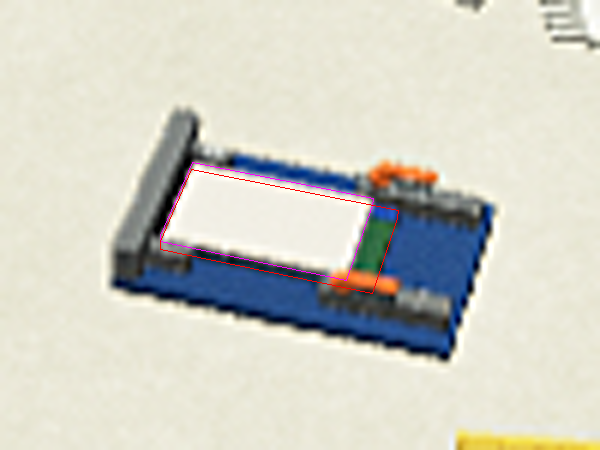

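The ceramic fits at frame x 17.3–17.55 mm (target 17.5), centred and parallel in both views. The glass ledge ends on the projected home outline. The bystanders haven't moved.

```bash
python3 -c "
from go import *
st(); print(r.hand_in())"
```

```text
t21.57 pos [ 255.7 -556.3  205. ] yaw 0.1076 tilt 0.0002 F [-0.2 -0.4  0.9] T [-0.02  0.03 -0.  ] gap 0.999 inB [-452.2 -652.4  205. ] inF [-322.9 -380.1  205. ]
the job is handed in; nothing more can be done
None
```

The two gel plates are lying together in the casting frame, against the rubber seal and released. I handed the job in at 21.6 s, and it gave no verdict.

**What I did**
- **Squaring up:** I gripped both plates lightly across their width and slid them into the stop corner. The glass then slipped in the pads while the ceramic caught up against the end stop, and I pressed both onto the side stops.
- **Lifting:** I regripped both plates at 50 N, reset the grip 2 mm lower because it covered only about 3 mm of the glass edge, then lifted them together.
- **Placing:** I lowered them between the cheeks, pushed them against the seal with about 30 N, opened the gripper and backed the arm off.

**Last checks**
- **In the corner:** the ceramic's rear edge was at board x ≈ -25 mm (expected -25) and the glass's at ≈ -39.5 mm (expected -40).
- **While lifted:** the force matched the weight of both plates, and they looked flush.
- **In the frame:** the ceramic is at frame x = 17.55 mm (side camera) and 17.3 mm (top camera), against a target of 17.5. It is parallel to the frame within 0.2°. The glass was checked only by eye: its ledge ends on the projected home outline.
- **Bystanders:** the rack, bottle, tip box and comb are where they were, within measuring error.

**Disagreements**
- The two cameras put the ceramic's sideways position at -1.9 mm and -0.6 mm, both within tolerance.
- The frame's back plate turned out not to be centred on its stated origin along x. I took the origin from the cheeks and seal instead, and contact with the seal came where that predicted.

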